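Can the cleaned check balls and hang up the pans

TASK

Empty the brass balls from the pouring pans into the yellow can: carry each pan level, set its lip just inside the can's mouth before you tip it, and level it again before taking it away. Hang every pan, the ones that held no ball too, by its rear hook over the upper bar of the rack, and when all the balls are in, seat the lid squarely on the can. Leave the cup, wrench and bottle where they are.

Things in the scene. Friction and masses are not known exactly. Their poses are not given: they have to be found in the camera images.
- pan0: Aluminium pouring pan (all alike), 0.25 kg, 186 x 32 x 92 mm high, upright on the bench, with 0 to 2 balls in seats at the rear of its trough. Origin: underside, below the handle; z up; spout to its -x, hanger at +x. Red handle blade 40 (x) x 12 (y), z 53 to 92, at x = y = 0, near the mass centre. Trough floor falls 10 deg to the seats: level it keeps the balls; 35 to 40 deg nose-down empties it.
- pan0_lip (a point): Middle of the lower edge of pan0's turned-down lip (18 mm wide), at (-93.5, 0, 12) mm in the pan's frame. Above it the top of the spout's floor ends at x = -95, z = 31, where balls roll off; the spout is 32 wide over its cheeks, floor 4 thick, its underside free from the lip back to x = -45.
- pan0_hook (a point): Point under the top of pan0's hanger (inverted-U hook, 30 mm wide), midway between rear wall and tab, at (74, 0, 85) mm in the pan's frame. Rear wall's back face at x = 60; tab from x = 88 to 91, reaching down to z = 55.
- pan1: Aluminium pouring pan (all alike), 0.25 kg, 186 x 32 x 92 mm high, upright on the bench, with 0 to 2 balls in seats at the rear of its trough. Origin: underside, below the handle; z up; spout to its -x, hanger at +x. Red handle blade 40 (x) x 12 (y), z 53 to 92, at x = y = 0, near the mass centre. Trough floor falls 10 deg to the seats: level it keeps the balls; 35 to 40 deg nose-down empties it.
- pan1_lip (a point): Middle of the lower edge of pan1's turned-down lip (18 mm wide), at (-93.5, 0, 12) mm in the pan's frame. Above it the top of the spout's floor ends at x = -95, z = 31, where balls roll off; the spout is 32 wide over its cheeks, floor 4 thick, its underside free from the lip back to x = -45.
- pan1_hook (a point): Point under the top of pan1's hanger (inverted-U hook, 30 mm wide), midway between rear wall and tab, at (74, 0, 85) mm in the pan's frame. Rear wall's back face at x = 60; tab from x = 88 to 91, reaching down to z = 55.
- pan2: Aluminium pouring pan (all alike), 0.25 kg, 186 x 32 x 92 mm high, upright on the bench, with 0 to 2 balls in seats at the rear of its trough. Origin: underside, below the handle; z up; spout to its -x, hanger at +x. Red handle blade 40 (x) x 12 (y), z 53 to 92, at x = y = 0, near the mass centre. Trough floor falls 10 deg to the seats: level it keeps the balls; 35 to 40 deg nose-down empties it.
- pan2_lip (a point): Middle of the lower edge of pan2's turned-down lip (18 mm wide), at (-93.5, 0, 12) mm in the pan's frame. Above it the top of the spout's floor ends at x = -95, z = 31, where balls roll off; the spout is 32 wide over its cheeks, floor 4 thick, its underside free from the lip back to x = -45.
- pan2_hook (a point): Point under the top of pan2's hanger (inverted-U hook, 30 mm wide), midway between rear wall and tab, at (74, 0, 85) mm in the pan's frame. Rear wall's back face at x = 60; tab from x = 88 to 91, reaching down to z = 55.
- ball0: Brass check-valve ball, 24 mm diameter, 60 g; origin at its centre. If present it starts in pan0, at the rear of the trough. None from the start if absent.
- ball1: Brass check-valve ball, 24 mm diameter, 60 g; origin at its centre. If present it starts in pan0, at the rear of the trough. None from the start if absent.
- ball2: Brass check-valve ball, 24 mm diameter, 60 g; origin at its centre. If present it starts in pan1, at the rear of the trough. None from the start if absent.
- ball3: Brass check-valve ball, 24 mm diameter, 60 g; origin at its centre. If present it starts in pan1, at the rear of the trough. None from the start if absent.
- ball4: Brass check-valve ball, 24 mm diameter, 60 g; origin at its centre. If present it starts in pan2, at the rear of the trough. None from the start if absent.
- ball5: Brass check-valve ball, 24 mm diameter, 60 g; origin at its centre. If present it starts in pan2, at the rear of the trough. None from the start if absent.
- can: Yellow round storage can bolted to the bench, 110 mm diameter, 130 high, sloping in from z = 88 to 110 mm to an upright neck of 68 mm outer and 60 mm inner diameter. Origin: centre of its underside, z up.
- can_mouth (a point): Centre of the can's mouth, level with the rim, 130 mm over the bench; z up.
- lid: Loose black lid, 120 g: disc 74 mm diameter and 7 thick, below it a plug 44 diameter and 12 high, on top an upright orange knob 24 diameter, 38 high (57 mm in all). Stands on its plug on the bench. Origin: centre of the plug's underside, z up; seated, the disc lies on the rim and the origin is 12 mm below it.
- rack: Two-bar rack fixed to the bench: green end posts 134 mm high, inner faces 314 apart, steel bars along its y. Origin on the bench below the upper bar's middle. Pans hang on its -x side, spout to -x, room for three about 90 apart. Upper bar 12 diameter, axis x = 0, z = 125; lower bar 10 diameter, axis x = -8, z = 56.
- rack_bar (a point): Middle of the upper bar, on its axis, 125 mm over the bench; rack's axes. A level pan goes on from above when this axis is 73 to 82 mm behind the pan's origin (77.5 is best); the hook then rests on the bar with the pan's underside 46 mm over the bench. Released, it leans back on the lower bar, spout about 7 deg down.
- cup: Bystander: blue plastic cup, 76 mm diameter, 100 high; origin at the underside's centre. Leave alone.
- wrench: Bystander: steel wrench 180 mm long lying along its x; leave alone.
- bottle: Bystander: white bottle with a red cap, 60 mm diameter, 130 high; origin at the underside's centre. Leave alone.
Not all that is in view belongs to the job. What is shaped like the pan1 but green is not meant. Of the things that look like the can, the smaller one is meant.

How it is judged:
By the outcome, as a careful person would: the job done as asked, in the order asked, and still so for the second after the job is handed in, with the robot touching nothing.
Of ball0, ball1, ball2, ball3, ball4, ball5 only 3 to 6 are there at a start; the rules pass over those that are not, and their reading is None.
At some moment in a run one of lid may be knocked a few centimetres aside while the robot is not near it.
It also fails if it takes over 176 s, if anything falls off the work surface, if the arm or the gripper's body presses on something with over 40 N, if the wrist force passes 120 N, or if a joint passes its speed limit or range.

ROBOT

A 7-joint arm with a two-finger parallel gripper is mounted at the origin on the work surface. World frame = base frame: x ahead of the robot, y to its left, z up, the work surface at z = 0. Lengths are in m, angles in rad, forces in N, time in s.
With the tool pointing down it reaches from about 0.4 to 0.875 m from the base axis. Payload 19.3 kg.
Tool frame: the origin (TCP) lies on the centre line of the jaws, within the pads' length; the fingertips stand 14 mm ahead of it and the grasp point (between the pads) lies 5 mm behind it; x points along the fingers, y is the direction in which the jaws open and shut, and the axes are right-handed (so a half turn about x gives the same grasp; the last joint's range is limited). The gripper opens to 85 mm and grips with 20 to 120 N. Pads are 22 mm wide; open, the fingers measure 114 mm over their backs; the gripper's body (76 mm by 85 mm) begins 54 mm behind the grasp point. The pads swing forward as they close: fully open they stand 13 mm farther back than shut.
Start: joints at [-1.312, 0.521, -0.036, 1.599, 0.021, 1.021, -0.113], TCP at [0.202, 0.592, 0.245] pointing down, gripper open.
Joint ranges: [-2.91, 2.91], [-0.3, 2.13], [-1.5, 1.42], [0.17, 2.43], [-1.26, 4.41], [0.16, 1.93], [-2.52, 2.52]. Speed limits (rad/s): [1.89, 1.89, 2.39, 2.39, 3.01, 3.01, 3.01].

INTERFACE

Orientations are given as [roll, pitch, yaw] about the fixed x, y, z axes, in that order (R = Rz(yaw) Ry(pitch) Rx(roll)).
In Python, from workcell import monitor, optics, bot gives the robot as it stands.
- The arm moves only by the tool arm_command, never from a script. Its arguments are lists of equal length, an entry for each row: "delta_pos": the shift along the tool's x, y, z as a fraction of full scale, a list of three; "rotation": the turn, a rotation vector about the tool's x, y, z as a fraction of full scale, a list of three. In form: {"delta_pos": [[dx, dy, dz], ...], "rotation": [[wx, wy, wz], ...]}. A call has 1 to 10 rows; each row shifts and turns the pose as measured when the row begins, along the tool's axes as they then stand; what a row does not reach is not made up. Full scale, the value 1, is 30 mm for a shift and 6 degrees for a turn. A row lasts 1/10 s, in which the tool goes at most 50 mm and 8.59 degrees, less where a joint would pass 70% of its speed; a pose out of reach is approached as far as the arm can. A call with a number of a shift or a turn outside -1 to 1 is refused whole. A call with a gripper value outside its range is refused whole. "gripper" is the closure, from -1 (fully open) to 1 (shut), so that 0 is half open, set as the call begins (left out, the last holds). The fingers move at their own pace and stop on an object; "grip_force" is the grip in N (left out, the last holds). Time passes only in rows, so rows that do not move let the fingers close. It gives the time, the measured TCP pose, the force and the opening at its end, in the units of the state.
- monitor.observe(): the state, without advancing time (a new reading comes with each control period).
- optics.grab_frame(name): name is "scene" or "top"; returns the picture (400x640x3 uint8, red, green, blue); there is no depth.
- optics.camera_params(name): a dict with "fx", "fy", "cx", "cy" (pixels), "origin" and "rotation" of the camera in the world. Camera axes: x right, y down, z forward; pixel columns grow to the right and rows downward; lengths in m; the calibration is good to about 2 mm. A picture is of the moment at which its call begins. camera_params takes no time and is no camera call.
- bot.job_done(): hands the job in, once; it reports no verdict.
The state is a dict: "clock": time; "qpos": joint angles; "qd": joint speeds; "joint_efforts": joint torques, N m; "position": TCP position; "tool_rot": TCP orientation; "force": force on the tool from outside, world axes, zero at the start; "moment": the same for the moment, N m; "grip_width": finger opening in m.
Only numpy, scipy, OpenCV 4.12 (cv2) and the standard library are available. Lean on these libraries where they do the work, as an engineer would, in place of code of your own. Each camera call takes 0.05 s, during which the arm holds its last target. There are 200 camera calls.

## Working session

There is one attempt and no reset: what is moved stays moved. The work goes in short steps, Python scripts to look and compute and a tool call to move; the robot and the scene stay as the last step left them, time stands still between calls to the robot, and variables do not carry over. Pictures are saved under pics/ and viewed, about 12 in all and at most 16, crops included, and the job is handed in when it is done.

Besides the shell and the picture viewer there is one more tool, called after ">>>" as name(argument=value, ...) on one line, values as JSON. arm_command: Moves the arm, as the interface text tells. Its arguments: {"type":"object","properties":{"delta_pos":{"type":"array","items":{"type":"array","items":{"type":"number"}}},"rotation":{"type":"array","items":{"type":"array","items":{"type":"number"}}},"gripper":{"type":"number"},"grip_force":{"type":"number"}},"required":["delta_pos","rotation"]}

```bash
mkdir -p pics; ls
python3 - <<'E'
from workcell import monitor, optics, bot
import cv2
s=monitor.observe(); print(s)
for n in ("scene","top"):
    p=optics.camera_params(n); print(n,p)
    cv2.imwrite(f"pics/{n}0.png",optics.grab_frame(n)[:,:,::-1])
E
```

```text
pics
{'clock': 0.0, 'qpos': array([-1.31218402,  0.52200388, -0.03630669,  1.59999906,  0.02123961,
        1.02111518, -0.11278575]), 'qd': array([-0.00048143, -0.00045056,  0.00036406,  0.00109416,  0.00011051,
       -0.00011653,  0.00058019]), 'joint_efforts': array([-5.09511883e-04, -9.27114201e+01,  1.98003799e+00, -3.69926870e+01,
        1.78518961e-02,  8.29191558e-03,  2.15932351e-05]), 'position': array([0.20177602, 0.5911925 , 0.24473549]), 'tool_rot': array([-1.46011128,  1.56965638, -1.78891672]), 'force': array([-0.5400529 ,  1.10906723, -0.54892242]), 'moment': array([-0.00118697,  0.01385734,  0.00816845]), 'grip_width': 0.08572819655949511}
scene {'fx': 469.00750985616816, 'fy': 469.00750985616816, 'cx': 314.5645458597182, 'cy': 203.60744814609396, 'origin': array([ 1.14856937, -0.81835962,  1.09394547]), 'rotation': array([-2.39957239,  0.01139187,  0.71370676])}
top {'fx': 386.3801944284206, 'fy': 386.3801944284206, 'cx': 319.47768636927486, 'cy': 196.12312743761498, 'origin': array([ 0.45444289, -0.10354537,  1.24703284]), 'rotation': array([-3.08171556, -0.02136409, -1.5674396 ])}
```

View pics/scene0.png

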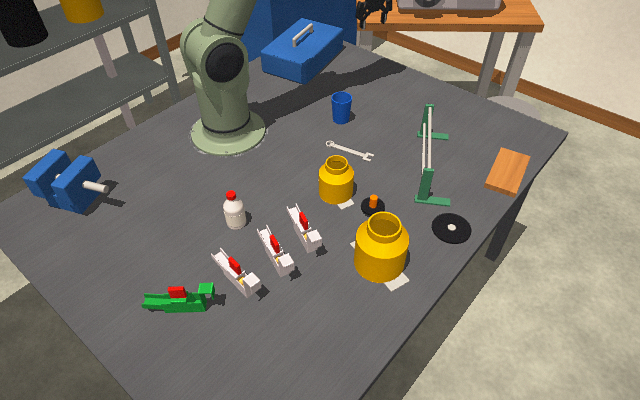

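View pics/top0.png

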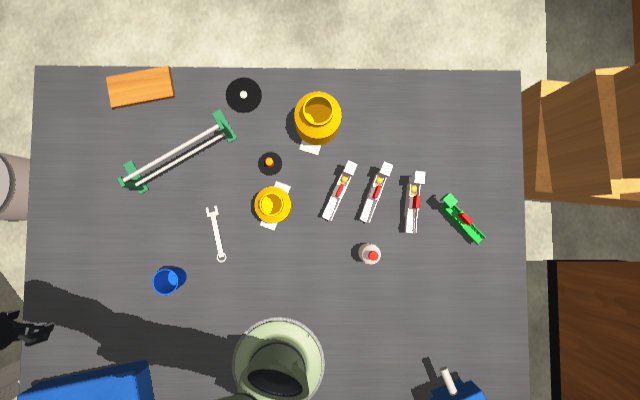

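The top view shows three white pans with red handles at about (340,190), (377,192) and (415,202). The green decoy is at (462,218). There are two yellow cans: the small one at (272,204) and the large one at (318,115). The small one is the one meant. The lid with the orange knob is at (270,163), and the black disc with a white hub at (243,95) is another object. The rack runs from (130,178) to (225,127). Next I'll confirm these in a crop and measure.

```bash
cat > h.py <<'E'
import numpy as np, cv2
from scipy.spatial.transform import Rotation as R
from workcell import monitor, optics, bot
def cam(n):
    p=optics.camera_params(n); return p,R.from_euler('xyz',p['rotation']).as_matrix(),np.array(p['origin'])
def plane(n,uv,z):
    p,M,o=cam(n); uv=np.atleast_2d(uv).astype(float)
    d=np.c_[(uv[:,0]-p['cx'])/p['fx'],(uv[:,1]-p['cy'])/p['fy'],np.ones(len(uv))]@M.T
    return o+d*((z-o[2])/d[:,2])[:,None]
def proj(n,P):
    p,M,o=cam(n); q=(np.atleast_2d(P)-o)@M
    return np.c_[q[:,0]/q[:,2]*p['fx']+p['cx'],q[:,1]/q[:,2]*p['fy']+p['cy']]
def blobs(img,lo,hi,amin=15):
    hsv=cv2.cvtColor(img,cv2.COLOR_RGB2HSV); m=cv2.inRange(hsv,np.array(lo),np.array(hi))
    n,l,s,c=cv2.connectedComponentsWithStats(m)
    return [(c[i].round(1),s[i],np.argwhere(l==i)[:,::-1]) for i in range(1,n) if s[i][4]>=amin]
def tri(uv1,uv2):
    A=[];b=[]
    for n,uv in (("top",uv1),("scene",uv2)):
        p,M,o=cam(n); d=M@np.array([(uv[0]-p['cx'])/p['fx'],(uv[1]-p['cy'])/p['fy'],1]);d/=np.linalg.norm(d)
        Pm=np.eye(3)-np.outer(d,d);A.append(Pm);b.append(Pm@o)
    return np.linalg.solve(sum(A),sum(b))
def rp(s=None):
    s=s or monitor.observe(); return np.array(s['position']),R.from_euler('xyz',s['tool_rot']).as_matrix()
E
python3 - <<'E'
from h import *
t=cv2.imread("pics/top0.png")[:,:,::-1]; s=cv2.imread("pics/scene0.png")[:,:,::-1]
for nm,lo,hi in (("red",(0,150,120),(6,255,255)),("orange",(7,200,150),(18,255,255)),("yellow",(20,150,100),(32,255,255)),("green",(50,80,40),(85,255,255)),("white",(0,0,170),(180,40,255))):
    for n,im in (("top",t),("scene",s)):
        for c,st,px in blobs(im,lo,hi):
            if n=="top" and not(90<c[0]<520 and c[1]>75 and c[1]<340): continue
            if n=="scene" and not (60<c[1]<330 and 120<c[0]<480):continue
            r=cv2.minAreaRect(px.astype(np.float32)); print(nm,n,c,st[:5],np.round(r[1],1),round(r[2]))
a=cv2.resize(t[80:260,235:495],None,fx=3,fy=3,interpolation=cv2.INTER_CUBIC)
cv2.imwrite("pics/c1.png",a[:,:,::-1])
b=cv2.resize(s[130:330,130:400],None,fx=2.9,fy=2.9,interpolation=cv2.INTER_CUBIC)
cv2.imwrite("pics/c2.png",b[:,:,::-1])
E
```

```text
red top [339.4 189.8] [336 184   8  12  47] [ 3.6 12.5] 27
red top [376.6 191.2] [373 185   9  13  62] [ 4.8 13.4] 22
red top [416.9 201.3] [414 195   6  14  62] [ 4.8 13. ] 5
red top [465.7 218.4] [459 213  14  11  77] [13.4  5.7] 45
red top [372.9 255.2] [369 251   9   9  68] [8. 8.] 90
red scene [230.4 194.6] [226 190  10  10  77] [9. 9.] 90
red scene [303.2 220.4] [299 212   9  18 104] [17.7  7.1] 60
red scene [274.2 243.4] [270 234  10  19 103] [18.8  6.3] 63
red scene [234.3 265.2] [228 257  13  18 119] [19.1  7.1] 45
red scene [176.2 291.5] [167 286  19  12 168] [18. 11.] 0
orange top [270.8 163.6] [266 160   8   6  15] [4.2 7.5] 56
orange scene [372.8 200.8] [369 195   9  13  86] [ 7.2 12.5] 9
yellow top [317.3 117.5] [ 294   92   48   53 1936] [52. 47.] 90
yellow top [268.9 161.3] [266 159   7   6  33] [5. 6.] 90
yellow top [344.2 178.7] [342 176   6   6  23] [5. 5.] 90
yellow top [379.1 179.9] [377 177   6   6  21] [5. 5.] 90
yellow top [272.6 204.6] [ 254  187   38   36 1069] [35. 37.] 90
yellow top [413.3 188.4] [411 186   6   6  23] [5. 5.] 90
yellow scene [335.7 180.1] 
[... 1806 characters left out ...]
2] [ 5.9 15.7] 69
white scene [231.5 207.1] [223 200  19  18 225] [17. 18.] 90
white scene [295.4 216.2] [287 203  17  29 172] [29.5 10.3] 63
white scene [266.4 238.8] [257 225  20  31 187] [30.9 11.2] 63
white scene [451.3 226.7] [448 224   8   6  38] [5. 7.] 90
white scene [313.7 235.4] [307 229  15  13 122] [11.6 11.2] 63
white scene [352.6 243.8] [350 241   5   7  20] [4.9 4.5] 63
white scene [223.7 262. ] [211 248  27  31 243] [34.4 12.6] 53
white scene [285.5 259.6] [278 253  16  14 138] [13.2 11.5] 59
white scene [250.9 279. ] [243 272  17  16 152] [14.8 12. ] 49
white scene [396.9 281.9] [384 272  25  19 212] [10.8 22.6] 59
white scene [465.5 317.3] [462 315   8   6  15] [3.5 7.8] 45
```

View pics/c1.png

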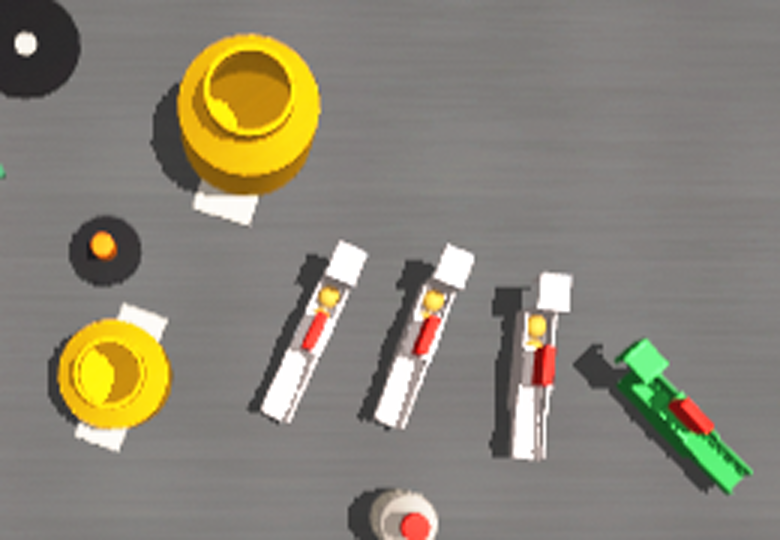

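View pics/c2.png

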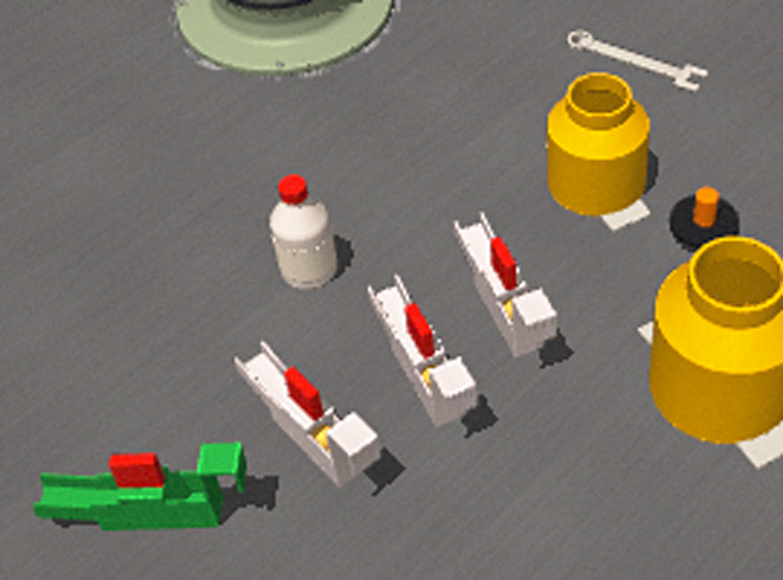

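The crops show that the smaller can at (272,204) is the meant one; the larger at (318,115) is not. The three white pans each have a visible ball at the rear with the hanger facing away from the robot, and the green pan is the decoy. Next I'll work out positions.

Run:
```python
from h import *
np.set_printoptions(precision=4,suppress=True)
t=cv2.imread("pics/top0.png")[:,:,::-1]; s=cv2.imread("pics/scene0.png")[:,:,::-1]
H=[(339.4,189.8),(376.6,191.2),(416.9,201.3)];HS=[(303.2,220.4),(274.2,243.4),(234.3,265.2)]
G=[(350.1,167.5),(386.1,168.7),(419.5,175.5)];GS=[(313.7,235.4),(285.5,259.6),(250.9,279.0)]
E_=[]
for h,hs,g,gs in zip(H,HS,G,GS):
    a=plane("top",h,.088)[0];b=plane("top",g,.09)[0];d=b-a
    print("handle",a,"tri",tri(h,hs),"hang",b,"tri",tri(g,gs),"yaw",np.degrees(np.arctan2(d[1],d[0])),np.hypot(*d[:2]))
for nm,lo,hi in (("w",(0,0,170),(180,40,255)),):
  for c,st,px in blobs(t,lo,hi,200):
    if 100<c[0]<230 and c[1]<200 or (325<c[0]<430 and 195<c[1]<220):
        z=.125 if c[0]==170.8 else .056 if c[0]<230 else .035
        P=plane("top",px,z)[:,:2]; m=P.mean(0); w=np.linalg.eigh(np.cov(P.T))[1][:,1]
        pr=(P-m)@w; print(c,z,m,"dir",np.degrees(np.arctan2(w[1],w[0])),pr.min(),pr.max())
# lid
print("lid knob top",plane("top",(269.6,161.9),.05),tri((269.6,161.9),(372.8,200.8)))
print("big can",plane("top",(318,110),.18)," bottle",plane("top",(372.9,255.2),.125),"cup",plane("top",(167,281),.05),"wrench",plane("top",[(212,207),(222,258)],.0))
# can: rim ellipses by dark mouth interior / top silhouette
p,M,o=cam("scene")
# silhouettes
for n,im in (("top",t),("scene",s)):
    for c,st,px in blobs(im,(18,120,40),(34,255,255),300): print(n,c,st)
p0,M0=rp();print(p0,M0)
```

```text
handle [ 0.5434 -0.188   0.088 ] tri [ 0.5447 -0.1889  0.0731] hang [ 0.6109 -0.2202  0.09  ] tri [ 0.6115 -0.22    0.0883] yaw -25.484201323836352 0.07480015264369622
handle [ 0.5397 -0.3004  0.088 ] tri [ 0.5406 -0.3028  0.0748] hang [ 0.6079 -0.3293  0.09  ] tri [ 0.6084 -0.3293  0.0885] yaw -22.93479426784988 0.07408197542368823
handle [ 0.5097 -0.4224  0.088 ] tri [ 0.5111 -0.4246  0.0766] hang [ 0.5878 -0.4307  0.09  ] tri [ 0.5866 -0.4308  0.0929] yaw -6.056372600062416 0.07855793068457734
[170.8 152.4] 0.125 [0.6473 0.305 ] dir 121.11740261228665 -0.1564602735663794 0.15760628649271666
[178.3 159.7] 0.056 [0.6367 0.3067] dir 121.04257172818185 -0.15356030696770823 0.15056842536617557
[334.3 201.1] 0.035 [ 0.5119 -0.1758] dir 154.29587941477772 -0.09308389534814636 0.062141317809785615
[370.6 203.8] 0.035 [ 0.504  -0.2903] dir 158.08281068642518 -0.0970801106649577 0.05881422683015542
[410.8 216.9] 0.035 [ 0.463  -0.4171] dir 179.76497397496686 -0.10399085228118704 0.05048109464716372
lid knob top [[0.6323 0.0267 0.05  ]] [0.6344 0.0284 0.0392]
big can [[ 0.7604 -0.1212  0.18  ]]  bottle [[ 0.3514 -0.2824  0.125 ]] cup [[0.2658 0.3337 0.05  ]] wrench [[0.4927 0.215  0.    ]
 [0.3304 0.18   0.    ]]
top [317.2 117.6] [ 294   91   48   54 2042]
top [622.9 187.2] [596 179  44  20 458]
top [272.6 204.6] [ 254  186   39   37 1105]
scene [81.8 10.1] [ 59   0  45  23 852]
scene [335.6 180. ] [ 318  155   36   50 1450]
scene [380.6 247.4] [ 354  211   56   72 3141]
[0.2017 0.5912 0.2448] [[-0.0003  0.3229  0.9464]
 [-0.001   0.9464 -0.3229]
 [-1.     -0.001   0.    ]]
```

>>> arm_command(delta_pos=[[0,-0.6,1],[0,-0.6,1],[0,-0.6,1],[0,-0.6,1],[0,-0.6,1],[0,-0.6,1],[0,-0.6,1],[0,-0.6,1],[0,-0.7,1],[0,-0.7,1]], rotation=[[0.1,0,0],[0.1,0,0],[0.1,0,0],[0.1,0,0],[0.1,0,0],[0.1,0,0],[0.1,0,0],[0.1,0,0],[0.1,0,0],[0.1,0,0]], gripper=0, grip_force=60)

```text
clock: 1.1
position: [0.4151, 0.3004, 0.2417]
tool_rot: [-1.978, 1.565, -2.407]
force: [0.1, 0.6, 0.8]
grip_width: 0.043
```

```bash
cat >> h.py <<'E'
CAN=np.array([0,0,.13])
def ang(v): return np.degrees(np.arctan2(v[1],v[0]))
def go(target,yaw):
    """remaining move to TCP target with tool y at yaw+90 (pan yaw), in units along present tool axes"""
    s=monitor.observe(); p,M=rp(s); c,n=np.cos(np.radians(yaw)),np.sin(np.radians(yaw))
    Rt=np.array([[0,-n,c],[0,c,n],[-1,0,0]])
    d=M.T@(np.array(target)-p)/.03; w=R.from_matrix(M.T@Rt).as_rotvec(degrees=True)/6
    print("t %.2f"%s['clock'],"pos",p.round(4),"grip %.4f"%s['grip_width'],"F",np.round(s['force'],1),"q",np.round(s['qpos'],2))
    print("  units shift",d.round(2),"turn",w.round(2),"panyaw %.1f"%ang(M[:,2]))
E
python3 - <<'E'
from h import *
go((.544,-.1885,.17),-25.5)
print(plane("top",(271.3,204.7),.13),tri((271.3,204.7),(336.9,162.1)))
t=cv2.imread("pics/top0.png")[:,:,::-1]; s=cv2.imread("pics/scene0.png")[:,:,::-1]
# can body silhouettes predicted vs observed: project neck rim circle & body shoulder for candidate
c=plane("top",(271.3,204.7),.13)[0]
a=np.linspace(0,2*np.pi,100)
for n in("top","scene"):
    r=proj(n,np.c_[c[0]+.034*np.cos(a),c[1]+.034*np.sin(a),0*a+.13]);b=proj(n,np.c_[c[0]+.055*np.cos(a),c[1]+.055*np.sin(a),0*a+.088]);e=proj(n,np.c_[c[0]+.055*np.cos(a),c[1]+.055*np.sin(a),0*a])
    q=np.r_[r,b,e];print(n,"rim",r.min(0),r.max(0),"all",q.min(0),q.max(0))
E
```

```text
t 1.10 pos [0.4151 0.3004 0.2417] grip 0.0430 F [0.1 0.6 0.8] q [-0.79  0.35  0.06  1.9  -0.03  0.9   0.43]
  units shift [  2.44 -13.02  10.69] turn [ 0.15 -0.02  0.05] panyaw -24.6
[[0.49606646 0.01176726 0.13      ]] [0.49849968 0.01414577 0.128631  ]
top rim [259.47947956 192.94329925] [283.10125616 216.49510826] all [254.31205764 186.91663828] [292.5518284  223.63758277]
scene rim [323.51988246 154.46500972] [345.94469189 169.64456726] all [316.70953536 154.46500972] [352.22540403 204.22601279]
```

>>> arm_command(delta_pos=[[0,-1,0.8],[0,-1,0.8],[0,-1,0.8],[0,-1,0.8],[0,-1,0.8],[0,-1,0.8],[0,-1,0.8],[0,-1,0.8],[0,-1,0.8],[0,-1,0.8]], rotation=[[0,0,0],[0,0,0],[0,0,0],[0,0,0],[0,0,0],[0,0,0],[0,0,0],[0,0,0],[0,0,0],[0,0,0]])

```text
clock: 2.1
position: [0.51, -0.088, 0.2419]
tool_rot: [-2.078, 1.564, -2.507]
force: [-0.3, 0.8, -1.1]
grip_width: 0.0424
```

>>> arm_command(delta_pos=[[0.3,-0.8,0.7],[0.4,-0.8,0.7],[0.4,-0.6,0.5],[0.4,-0.4,0.3],[0.4,-0.2,0.2],[0.3,0,0]], rotation=[[0,0,0],[0,0,0],[0,0,0],[0,0,0],[0,0,0],[0,0,0]])

```text
clock: 2.7
position: [0.5406, -0.2051, 0.1734]
tool_rot: [-1.873, 1.563, -2.308]
force: [0.3, -0.3, 0.7]
grip_width: 0.043
```

Run:
```python
from h import *
go((.544,-.1885,.11),-25.5)
a=optics.grab_frame("scene");b=optics.grab_frame("top")
cv2.imwrite("pics/s1.png",a[:,:,::-1]);cv2.imwrite("pics/t1.png",b[:,:,::-1])
x=cv2.resize(a[150:300,200:380],(540,450),interpolation=cv2.INTER_CUBIC)
cv2.imwrite("pics/c3.png",x[:,:,::-1])
```

```text
t 2.70 pos [ 0.5406 -0.2051  0.1734] grip 0.0430 F [ 0.3 -0.3  0.7] q [ 0.11  0.55  0.21  1.8  -0.14  0.81  1.52]
  units shift [ 2.11  0.57 -0.13] turn [ 0.09 -0.02  0.07] panyaw -24.9
```

View pics/c3.png

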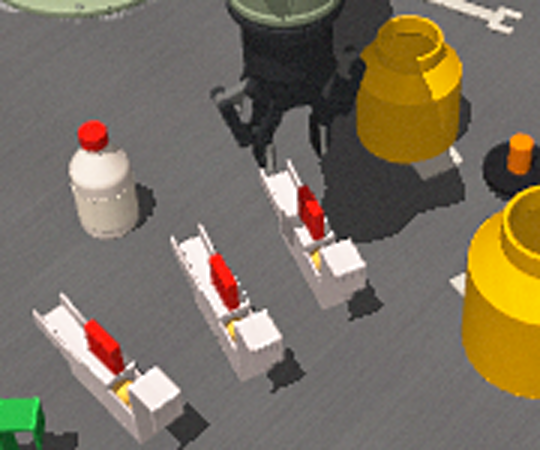

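The gripper hangs above pan0 with its jaws across the red blade, and nothing else is nearby. Next I centre it, descend and grip.

>>> arm_command(delta_pos=[[0.3,0.3,-0.07],[0.5,0.27,-0.06],[0.7,0,0],[0.7,0,0],[0.6,0,0],[0.4,0,0],[0.2,0,0]], rotation=[[0.09,0,0.07],[0,0,0],[0,0,0],[0,0,0],[0,0,0],[0,0,0],[0,0,0]])

```text
clock: 3.5
position: [0.5468, -0.1747, 0.0693]
tool_rot: [1.549, 1.564, 1.112]
force: [-0.3, -0.3, 0.7]
grip_width: 0.0427
```

Run:
```python
from h import *
go((.544,-.1885,.071),-25.5)
```

```text
t 3.50 pos [ 0.5468 -0.1747  0.0693] grip 0.0427 F [-0.3 -0.3  0.7] q [ 0.1   0.69  0.16  1.87 -0.19  0.59  1.51]
  units shift [-0.06 -0.46  0.11] turn [ 0.07  0.   -0.07] panyaw -25.1
```

>>> arm_command(delta_pos=[[0,-0.25,0.06],[0,-0.2,0.05],[0,0,0],[0,0,0]], rotation=[[0.07,0,-0.07],[0,0,0],[0,0,0],[0,0,0]])

```text
clock: 3.9
position: [0.5445, -0.1891, 0.0705]
tool_rot: [-0.325, 1.569, -0.77]
force: [-0.1, -0.0, 0.4]
grip_width: 0.0425
```

Run:
```python
from h import *
go((.544,-.1885,.071),-25.5)
```

```text
t 3.90 pos [ 0.5445 -0.1891  0.0705] grip 0.0425 F [-0.1 -0.   0.4] q [ 0.11  0.69  0.17  1.86 -0.19  0.6   1.52]
  units shift [-0.02  0.01 -0.02] turn [-0.    0.02  0.01] panyaw -25.5
```

>>> arm_command(delta_pos=[[0,0,0],[0,0,0],[0,0,0],[0,0,0],[0,0,0],[0,0,0]], rotation=[[0,0,0],[0,0,0],[0,0,0],[0,0,0],[0,0,0],[0,0,0]], gripper=1, grip_force=70)

```text
clock: 4.5
position: [0.545, -0.1892, 0.0715]
tool_rot: [-0.039, 1.568, -0.485]
force: [0.3, 0.3, 0.2]
grip_width: 0.0113
```

>>> arm_command(delta_pos=[[-0.2,0,0],[-0.5,0,0],[-0.7,0,0],[-0.7,0,0],[-0.7,0,0],[-0.7,0,0],[-0.5,0,0],[-0.2,0,0],[0,0,0]], rotation=[[0,0,0],[0,0,0],[0,0,0],[0,0,0],[0,0,0],[0,0,0],[0,0,0],[0,0,0],[0,0,0]])

```text
clock: 5.4
position: [0.5431, -0.1885, 0.2088]
tool_rot: [0.158, 1.568, -0.288]
force: [-0.5, 0.6, -4.9]
grip_width: 0.0111
```

Run:
```python
from h import *
yaw=-80; c=np.radians(yaw); m=np.array([.498,.0135])
t=m+.1135*np.array([np.cos(c),np.sin(c)]); print(t)
go((*t,.109+.07+.03),yaw)
a=optics.grab_frame("scene");b=optics.grab_frame("top")
x=np.hstack([cv2.resize(a[120:270,220:400],(480,400)),cv2.resize(b[120:270,240:360],(320,400))])
cv2.imwrite("pics/c4.png",x[:,:,::-1])
```

```text
[ 0.51770907 -0.09827568]
t 5.40 pos [ 0.5431 -0.1885  0.2088] grip 0.0111 F [-0.5  0.6 -4.9] q [ 0.07  0.49  0.23  1.78 -0.14  0.88  1.48]
  units shift [-0.01  2.35 -2.06] turn [ 9.08  0.02 -0.02] panyaw -25.5
```

View pics/c4.png

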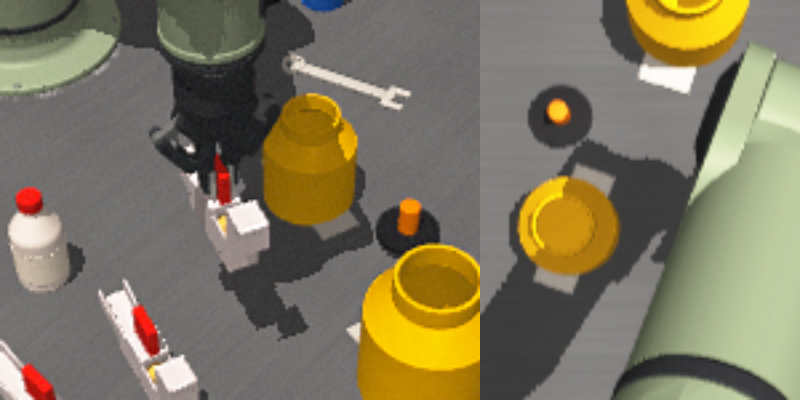

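>>> arm_command(delta_pos=[[0,0,0],[0,0,0],[0,0,0],[0,0,0],[0,0,0],[0,0,0],[0,0,0],[0,0,0],[0,0,0],[0,0,0]], rotation=[[0.4,0,0],[0.8,0,0],[1,0,0],[1,0,0],[1,0,0],[1,0,0],[1,0,0],[1,0,0],[1,0,0],[0.8,0,0]])

```text
clock: 6.5
position: [0.538, -0.1873, 0.1978]
tool_rot: [-1.85, 1.556, 3.008]
force: [-0.3, 0.4, -3.7]
grip_width: 0.0111
```

Run:
```python
from h import *
go((0.5177,-.0983,.109+.07+.03),-80)
```

```text
t 6.50 pos [ 0.538  -0.1873  0.1978] grip 0.0111 F [-0.3  0.4 -3.7] q [-0.11  0.54  0.48  1.8  -0.31  0.89  0.66]
  units shift [-0.36 -0.25 -3.03] turn [-0.28 -0.04  0.14] panyaw -81.7
```

>>> arm_command(delta_pos=[[-0.3,-0.1,-0.1],[-0.1,-0.1,-0.3],[0,0,-0.5],[0,0,-0.6],[0,0,-0.6],[0,0,-0.5],[0,0,-0.3],[0,0,-0.1],[0,0,0],[0,0,0]], rotation=[[-0.2,0,0.1],[-0.05,0,0],[0,0,0],[0,0,0],[0,0,0],[0,0,0],[0,0,0],[0,0,0],[0,0,0],[0,0,0]])

```text
clock: 7.5
position: [0.5125, -0.09, 0.2099]
tool_rot: [-2.507, 1.562, 2.394]
force: [-0.3, -0.5, -4.4]
grip_width: 0.011
```

Run:
```python
from h import *
go((0.5177,-.0983,.109+.07),-80)
p,M=rp(); lip=p+M@np.array([.058,0,-.0935]); print("lip",lip, proj("top",lip),proj("scene",lip))
a=optics.grab_frame("scene");b=optics.grab_frame("top")
x=np.hstack([cv2.resize(a[130:230,280:400],(480,400)),cv2.resize(b[170:250,240:320],(400,400))])
cv2.imwrite("pics/c5.png",x[:,:,::-1])
```

```text
t 7.50 pos [ 0.5125 -0.09    0.2099] grip 0.0110 F [-0.3 -0.5 -4.4] q [-0.3   0.45  0.48  1.92 -0.28  0.84  0.52]
  units shift [1.03 0.12 0.31] turn [ 0.14 -0.07  0.05] panyaw -79.2
lip [0.49453926 0.00216833 0.152587  ] [[273.87394693 204.95305266]] [[332.44989444 157.76995622]]
```

View pics/c5.png

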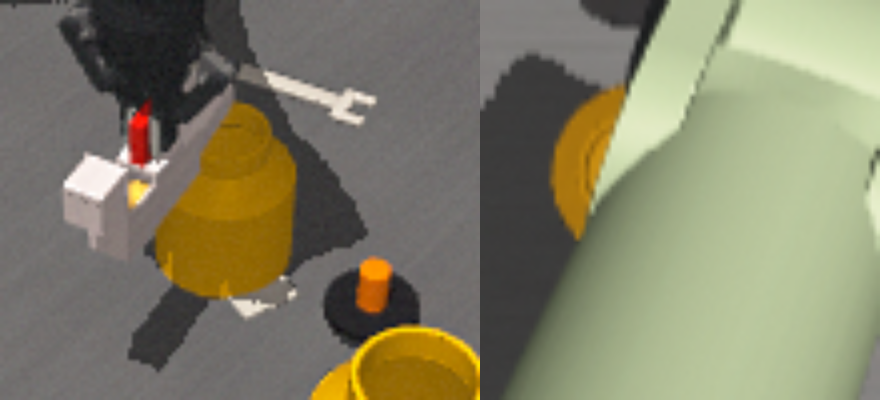

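The spout reaches over the near side of the small can's mouth in the scene view, as predicted. Next I correct the offset and lower the lip 9 mm inside the rim.

>>> arm_command(delta_pos=[[0,0.06,0.15],[0,0.06,0.15],[0,0,0],[0.3,0,0],[0.4,0,0],[0.3,0,0],[0,0,0],[0,0,0]], rotation=[[0.14,-0.07,0.05],[0,0,0],[0,0,0],[0,0,0],[0,0,0],[0,0,0],[0,0,0],[0,0,0]])

```text
clock: 8.4
position: [0.5181, -0.1011, 0.1763]
tool_rot: [-0.194, 1.569, -1.595]
force: [1.4, -1.2, 1.3]
grip_width: 0.0111
```

```bash
cat >> h.py <<'E'
def lip(m=(.498,.0135)):
    p,M=rp(); L=p+M@np.array([.058,0,-.0935]); d=L[:2]-np.array(m); x=M[:2,2]/np.linalg.norm(M[:2,2])
    print("lip",L.round(4),"r along pan x %.4f side %.4f depth %.4f"%(d@x,x[0]*d[1]-x[1]*d[0],.13-L[2]),"tilt %.1f roll %.1f"%(np.degrees(np.arcsin(M[2,2])),np.degrees(np.arcsin(M[2,1]))))
E
python3 - <<'E'
from h import *
go((0.5177,-.0983,.109+.07),-80); lip()
E
```

```text
t 8.40 pos [ 0.5181 -0.1011  0.1763] grip 0.0111 F [ 1.4 -1.2  1.3] q [-0.26  0.5   0.46  1.94 -0.31  0.77  0.55]
  units shift [-0.09  0.   -0.09] turn [-0.05  0.02  0.  ] panyaw -80.3
lip [ 0.5023 -0.0091  0.1182] r along pan x 0.0230 side 0.0004 depth 0.0118 tilt 0.1 roll -0.0
```

>>> arm_command(delta_pos=[[-0.12,0,-0.05],[0,0,0],[-0.31,0,-0.22],[-0.31,0,-0.22],[0,0,0]], rotation=[[-0.05,0,0],[0,0,0],[0,-1,0],[0,-1,0],[0,0,0]])

```text
clock: 8.9
position: [0.5154, -0.0873, 0.1991]
tool_rot: [0.006, 1.358, -1.394]
force: [-0.2, 1.6, -5.0]
grip_width: 0.011
```

Run:
```python
from h import *
s=monitor.observe();print(s['force'],s['qpos']); lip()
```

```text
[-0.23704021  1.56318011 -4.97563715] [-0.5418392   0.47817741  0.63136907  1.99094788 -0.1017602   0.71252377
  0.27505471]
lip [ 0.502  -0.0093  0.1226] r along pan x 0.0232 side 0.0000 depth 0.0074 tilt 12.2 roll 0.1
```

>>> arm_command(delta_pos=[[-0.29,0,-0.23],[-0.27,0,-0.24],[-0.27,0,-0.24],[-0.27,0,-0.24],[-0.27,0,-0.24],[0,0,0],[0,0,0],[0,0,0]], rotation=[[0,-1,0],[0,-1,0],[0,-1,0],[0,-1,0],[0,-1,0],[0,0,0],[0,0,0],[0,0,0]])

```text
clock: 9.7
position: [0.5085, -0.0401, 0.2235]
tool_rot: [0.009, 0.838, -1.396]
force: [0.1, 0.6, -2.6]
grip_width: 0.0112
```

Run:
```python
from h import *
s=monitor.observe();print(s['force'],s['qpos']); lip()
a=optics.grab_frame("scene")
x=cv2.resize(a[130:230,280:400],(720,600))
cv2.imwrite("pics/c6.png",x[:,:,::-1])
```

```text
[ 0.11007651  0.58792652 -2.61143354] [-1.1248535   0.72412891  0.9865395   2.04758389  0.21894391  0.72139827
 -0.2605394 ]
lip [ 0.5039 -0.0097  0.1178] r along pan x 0.0238 side 0.0021 depth 0.0122 tilt 42.0 roll 0.3
```

View pics/c6.png

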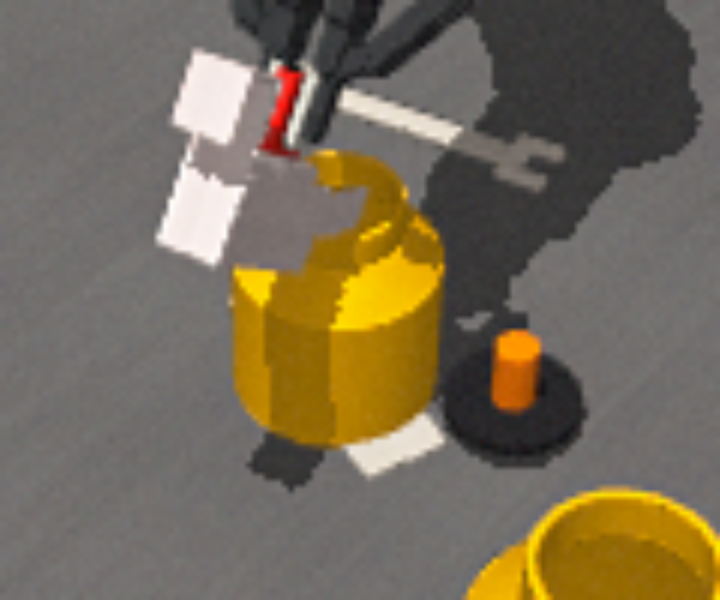

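Tilted 42° with the lip inside the mouth. The held weight fell by about 2 N and no ball is on the bench. Next I level the pan about its lip while rising slightly.

>>> arm_command(delta_pos=[[0.31,0,0.21],[0.3,0,0.21],[0.29,0,0.2],[0.29,0,0.2],[0.29,0,0.19],[0.29,0,0.19],[0.29,0,0.18],[0,0,0]], rotation=[[0,1,0],[0,1,0],[0,1,0],[0,1,0],[0,1,0],[0,1,0],[0,1,0],[0,0,0]])

```text
clock: 10.55
position: [0.5188, -0.1089, 0.1935]
tool_rot: [0.842, 1.545, -0.575]
force: [0.1, -1.9, -2.9]
grip_width: 0.0115
```

Run:
```python
from h import *
s=monitor.observe();print(s['force'],s['qpos']); lip()
B=np.array([.6473,.305]);rx=np.array([.8563,.5165]);ry=np.array([-.5165,.8563])
for y in(.092,0,-.092): print(B-.0775*rx+y*ry)
t=B-.0775*rx+.092*ry
go((*t,.046+.07+.04),31.1)
```

```text
[ 0.13204105 -1.92248673 -2.878403  ] [-0.2524329   0.46691872  0.45864457  1.93874682 -0.27409043  0.7731383
  0.51054266]
lip [ 0.5057 -0.0173  0.1339] r along pan x 0.0316 side 0.0029 depth -0.0039 tilt 1.0 roll 1.1
[0.53341875 0.34375085]
[0.58093675 0.26497125]
[0.62845475 0.18619165]
t 10.55 pos [ 0.5188 -0.1089  0.1935] grip 0.0115 F [ 0.1 -1.9 -2.9] q [-0.25  0.47  0.46  1.94 -0.27  0.77  0.51]
  units shift [  1.05   2.77 -14.85] turn [-18.71   0.29   0.04] panyaw -81.2
```

>>> arm_command(delta_pos=[[-0.5,0,0.1],[-0.7,0,0],[-0.6,0,0],[-0.1,0.17,-0.78],[0,0.25,-0.76],[0,0.33,-0.73],[0,0.4,-0.69],[0,0.47,-0.65],[0,0.54,-0.59],[0,0.59,-0.54]], rotation=[[0,0.2,0],[0,0,0],[-0.5,0,0],[-1,0,0],[-1,0,0],[-1,0,0],[-1,0,0],[-1,0,0],[-1,0,0],[-1,0,0]])

```text
clock: 11.55
position: [0.5168, 0.0473, 0.2617]
tool_rot: [0.65, 1.537, 0.022]
force: [0.3, 0.1, -2.4]
grip_width: 0.0109
```

Run:
```python
from h import *
go((.5334,.3438,.17),31.1)
```

```text
t 11.55 pos [0.5168 0.0473 0.2617] grip 0.0109 F [ 0.3  0.1 -2.4] q [-0.42  0.33  0.27  1.9  -0.1   0.9   0.84]
  units shift [ 3.08  8.26 -5.44] turn [-11.18   0.34  -0.02] panyaw -36.0
```

>>> arm_command(delta_pos=[[0,0.65,-0.47],[0,0.69,-0.4],[0,0.73,-0.33],[0,0.76,-0.25],[0,0.78,-0.17],[0,0.8,-0.08],[0,0.8,0],[0,0.8,0.08],[0,0.78,0.17],[0,0.6,0.2]], rotation=[[-1,0.1,0],[-1,0.1,0],[-1,0.1,0],[-1,0,0],[-1,0,0],[-1,0,0],[-1,0,0],[-1,0,0],[-1,0,0],[-1,0,0]])

```text
clock: 12.55
position: [0.5132, 0.285, 0.2725]
tool_rot: [0.013, 1.545, 0.465]
force: [-0.4, -0.6, -3.6]
grip_width: 0.0111
```

>>> arm_command(delta_pos=[[0,0.4,0.2],[0,0.2,0.1],[0,0,0],[0,0,0]], rotation=[[-0.8,0,0],[-0.2,0,0],[0,0,0],[0,0,0]])

```text
clock: 12.95
position: [0.513, 0.3055, 0.2747]
tool_rot: [-0.179, 1.541, 0.381]
force: [0.1, 0.8, -2.8]
grip_width: 0.0113
```

Run:
```python
from h import *
go((.5334,.3438,.17),31.1)
a=optics.grab_frame("scene");b=optics.grab_frame("top")
cv2.imwrite("pics/t2.png",b[:,:,::-1])
x=np.hstack([cv2.resize(a[60:220,330:470],(420,480)),cv2.resize(b[100:260,100:225],(375,480))])
cv2.imwrite("pics/c7.png",x[:,:,::-1])
```

```text
t 12.95 pos [0.513  0.3055 0.2747] grip 0.0113 F [ 0.1  0.8 -2.8] q [-0.6   0.43 -0.05  1.67  0.04  1.01  1.46]
  units shift [3.52 0.74 1.15] turn [0.17 0.28 0.05] panyaw 32.1
```

View pics/c7.png

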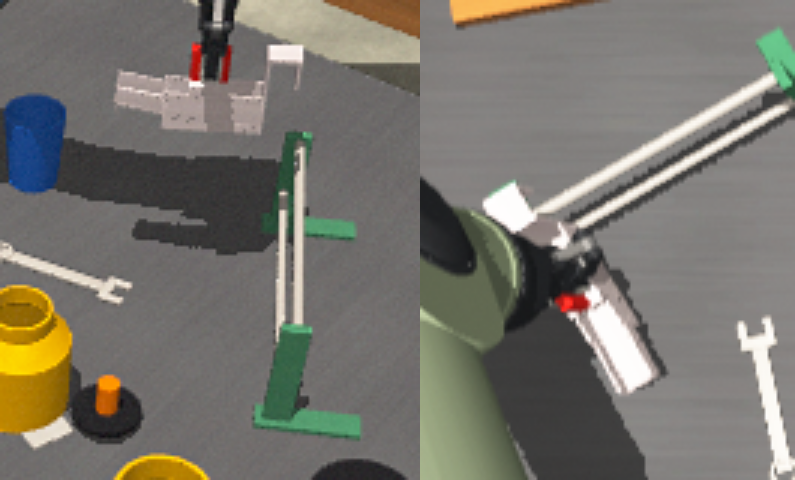

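>>> arm_command(delta_pos=[[0,0.2,0.3],[0.3,0.3,0.45],[0.5,0.2,0.35],[0.6,0,0],[0.6,0,0],[0.5,0,0],[0.3,0,0],[0,0,0],[0,0,0]], rotation=[[0.17,0.28,0.05],[0,0,0],[0,0,0],[0,0,0],[0,0,0],[0,0,0],[0,0,0],[0,0,0],[0,0,0]])

```text
clock: 13.95
position: [0.5333, 0.3416, 0.1844]
tool_rot: [-0.418, 1.567, 0.118]
force: [-0.0, 0.4, -2.1]
grip_width: 0.011
```

Run:
```python
from h import *
go((.5334,.3438,.117),31.1)
```

```text
t 13.95 pos [0.5333 0.3416 0.1844] grip 0.0110 F [-0.   0.4 -2.1] q [-0.63  0.6  -0.05  1.64  0.04  0.91  1.41]
  units shift [2.25 0.06 0.03] turn [-0.07  0.04  0.02] panyaw 30.7
```

>>> arm_command(delta_pos=[[0.3,0.03,0.03],[0.4,0.03,0],[0.4,0,0],[0.4,0,0],[0.3,0,0],[0.2,0,0],[0.1,0,0],[0,0,0]], rotation=[[-0.07,0,0],[0,0,0],[0,0,0],[0,0,0],[0,0,0],[0,0,0],[0,0,0],[0,0,0]])

```text
clock: 14.75
position: [0.5342, 0.3443, 0.1169]
tool_rot: [-0.26, 1.565, 0.284]
force: [-2.2, -1.4, 1.8]
grip_width: 0.0111
```

Run:
```python
from h import *
go((.5334,.3438,.117),31.1)
```

```text
t 14.75 pos [0.5342 0.3443 0.1169] grip 0.0111 F [-2.2 -1.4  1.8] q [-0.63  0.69 -0.05  1.68  0.05  0.78  1.41]
  units shift [-0.   -0.   -0.03] turn [0.01 0.06 0.02] panyaw 31.1
```

>>> arm_command(delta_pos=[[0,0,0],[0,0,0],[0,0,0],[0,0,0],[-0.3,0,0],[-0.6,0,0],[-0.8,0,0],[-0.9,0,0],[-0.7,0,0],[-0.4,0,0]], rotation=[[0,0,0],[0,0,0],[0,0,0],[0,0,0],[0,0,0],[0,0,0],[0,0,0],[0,0,0],[0,0,0],[0,0,0]], gripper=0.2)

```text
clock: 15.75
position: [0.5336, 0.3441, 0.2357]
tool_rot: [-0.166, 1.563, 0.378]
force: [-1.0, -0.8, 0.4]
grip_width: 0.034
```

Run:
```python
from h import *
go((.540,-.3015,.2),-22.5)
a=optics.grab_frame("scene")
x=cv2.resize(a[60:220,330:470],(420,480))
cv2.imwrite("pics/c8.png",x[:,:,::-1])
```

```text
t 15.75 pos [0.5336 0.3441 0.2357] grip 0.0340 F [-1.  -0.8  0.4] q [-0.63  0.54 -0.05  1.59  0.04  1.    1.42]
  units shift [  1.13 -18.53 -10.95] turn [ 8.94  0.07 -0.02] panyaw 31.1
```

View pics/c8.png

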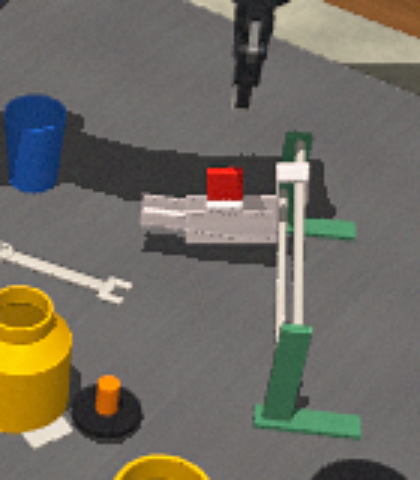

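pan0 hangs on the upper bar. Next is pan1.

>>> arm_command(delta_pos=[[0,-0.86,-0.5],[0,-0.89,-0.45],[0,-0.91,-0.41],[0,-0.93,-0.36],[0,-0.95,-0.31],[0,-0.97,-0.26],[0,-0.98,-0.21],[0,-0.99,-0.16],[0,-0.99,-0.1],[0,-1,-0.05]], rotation=[[0.5,0,0],[0.5,0,0],[0.5,0,0],[0.5,0,0],[0.5,0,0],[0.5,0,0],[0.5,0,0],[0.5,0,0],[0.5,0,0],[0.5,0,0]])

```text
clock: 16.8
position: [0.5357, 0.0379, 0.2341]
tool_rot: [0.704, 1.561, 0.71]
force: [1.3, 0.3, -0.2]
grip_width: 0.0341
```

>>> arm_command(delta_pos=[[0,-1,0],[0,-1,0.05],[0,-0.99,0.1],[0,-0.99,0.16],[0,-0.98,0.21],[0,-0.97,0.26],[0,-0.95,0.31],[0,-0.93,0.36],[0,-0.7,0.27],[0,-0.3,0.1]], rotation=[[0.5,0,0],[0.5,0,0],[0.5,0,0],[0.5,0,0],[0.5,0,0],[0.5,0,0],[0.5,0,0],[0.4,0,0],[0,0,0],[0,0,0]])

```text
clock: 17.8
position: [0.53, -0.2479, 0.2302]
tool_rot: [1.382, 1.564, 0.958]
force: [-0.2, 1.0, -0.5]
grip_width: 0.034
```

Run:
```python
from h import *
go((.540,-.3015,.071),-22.5)
```

```text
t 17.80 pos [ 0.53   -0.2479  0.2302] grip 0.0340 F [-0.2  1.  -0.5] q [ 0.14  0.49  0.28  1.74 -0.17  0.94  1.64]
  units shift [ 5.3  -1.52  1.03] turn [-0.3   0.01 -0.06] panyaw -24.3
```

>>> arm_command(delta_pos=[[0,-0.5,0.35],[0.4,-0.6,0.4],[0.6,-0.4,0.28],[0.6,0,0],[0.4,0,0],[0,0,0],[0,0,0]], rotation=[[-0.3,0,0],[0,0,0],[0,0,0],[0,0,0],[0,0,0],[0,0,0],[0,0,0]])

```text
clock: 18.5
position: [0.5417, -0.3001, 0.1672]
tool_rot: [1.558, 1.563, 1.17]
force: [-0.2, 0.1, -0.0]
grip_width: 0.0343
```

Run:
```python
from h import *
go((.540,-.3015,.071),-22.5)
a=optics.grab_frame("scene")
for c,st,px in blobs(a,(0,150,120),(6,255,255)): print(c,st)
```

```text
t 18.50 pos [ 0.5417 -0.3001  0.1672] grip 0.0343 F [-0.2  0.1 -0. ] q [ 0.25  0.62  0.25  1.7  -0.2   0.85  1.76]
  units shift [ 3.21 -0.09 -0.04] turn [ 0.04  0.   -0.08] panyaw -22.3
[404.4 121. ] [399 116  12  11 129]
[230.5 194.7] [226 190  10  10  80]
[274.6 243.9] [270 235  10  19  95]
[234.3 265.2] [228 257  13  18 119]
[176.1 291.4] [167 286  19  12 162]
```

>>> arm_command(delta_pos=[[0.4,-0.09,-0.04],[0.6,0,0],[0.7,0,0],[0.7,0,0],[0.5,0,0],[0.25,0,0],[0.05,0,0],[0,0,0],[0,0,0]], rotation=[[0.04,0,-0.08],[0,0,0],[0,0,0],[0,0,0],[0,0,0],[0,0,0],[0,0,0],[0,0,0],[0,0,0]])

```text
clock: 19.45
position: [0.5417, -0.302, 0.0699]
tool_rot: [-0.323, 1.563, -0.714]
force: [0.2, -1.2, 0.2]
grip_width: 0.0342
```

Run:
```python
from h import *
go((.540,-.3015,.071),-22.5)
```

```text
t 19.45 pos [ 0.5417 -0.302   0.0699] grip 0.0342 F [ 0.2 -1.2  0.2] q [ 0.27  0.75  0.21  1.75 -0.23  0.66  1.79]
  units shift [-0.04 -0.01 -0.06] turn [0.01 0.07 0.02] panyaw -22.4
```

>>> arm_command(delta_pos=[[0,0,-0.06],[0,0,0],[0,0,0],[0,0,0],[0,0,0]], rotation=[[0,0.07,0],[0,0,0],[0,0,0],[0,0,0],[0,0,0]], gripper=1)

```text
clock: 19.95
position: [0.5403, -0.3015, 0.0713]
tool_rot: [-1.247, 1.568, -1.638]
force: [1.1, 0.3, -3.8]
grip_width: 0.0111
```

>>> arm_command(delta_pos=[[-0.2,0,0],[-0.5,0,0],[-0.7,0,0],[-0.8,0,0],[-0.8,0,0],[-0.8,0,0],[-0.7,0,0],[-0.4,0,0],[-0.1,0,0],[0,0,0]], rotation=[[0,0,0],[0,0,0],[0,0,0],[0,0,0],[0,0,0],[0,0,0],[0,0,0],[0,0,0],[0,0,0],[0,0,0]])

```text
clock: 20.95
position: [0.5396, -0.3013, 0.2351]
tool_rot: [-0.519, 1.566, -0.912]
force: [-0.0, -0.1, -3.3]
grip_width: 0.0111
```

Run:
```python
from h import *
go((.5177,-.0983,.209),-80)
```

```text
t 20.95 pos [ 0.5396 -0.3013  0.2351] grip 0.0111 F [-0.  -0.1 -3.3] q [ 0.22  0.53  0.28  1.65 -0.17  0.98  1.74]
  units shift [ 0.84  5.97 -3.27] turn [9.58 0.04 0.  ] panyaw -22.5
```

>>> arm_command(delta_pos=[[0,0.25,-0.1],[0,0.43,-0.26],[0,0.4,-0.3],[0,0.37,-0.34],[0,0.33,-0.38],[0,0.29,-0.41],[0,0.24,-0.44],[0,0.2,-0.46],[0,0.15,-0.4],[0,0.05,-0.2]], rotation=[[0.6,0,0],[1,0,0],[1,0,0],[1,0,0],[1,0,0],[1,0,0],[1,0,0],[1,0,0],[1,0,0],[0.8,0,0]])

```text
clock: 21.95
position: [0.527, -0.1639, 0.2247]
tool_rot: [-1.645, 1.558, -3.063]
force: [0.6, 0.1, -3.4]
grip_width: 0.0111
```

Run:
```python
from h import *
go((.5177,-.0983,.209),-80);lip()
```

```text
t 21.95 pos [ 0.527  -0.1639  0.2247] grip 0.0111 F [ 0.6  0.1 -3.4] q [-0.2   0.49  0.54  1.83 -0.3   0.92  0.64]
  units shift [ 0.52  0.03 -2.21] turn [-0.21 -0.01  0.12] panyaw -81.3
lip [ 0.5121 -0.0716  0.1668] r along pan x 0.0862 side 0.0010 depth -0.0368 tilt -0.1 roll -0.7
```

>>> arm_command(delta_pos=[[0.1,0,-0.2],[0.2,0,-0.4],[0.2,0,-0.5],[0,0,-0.5],[0,0,-0.3],[0,0,-0.15],[0,0,0],[0,0,0]], rotation=[[-0.15,0,0.12],[0,0,0],[0,0,0],[0,0,0],[0,0,0],[0,0,0],[0,0,0],[0,0,0]])

```text
clock: 22.75
position: [0.5137, -0.0973, 0.2048]
tool_rot: [-2.082, 1.567, 2.809]
force: [0.7, -0.5, -2.9]
grip_width: 0.011
```

Run:
```python
from h import *
go((.5177,-.0983,.180),-80);lip()
```

```text
t 22.75 pos [ 0.5137 -0.0973  0.2048] grip 0.0110 F [ 0.7 -0.5 -2.9] q [-0.31  0.46  0.52  1.93 -0.31  0.83  0.55]
  units shift [0.83 0.13 0.06] turn [ 0.04 -0.02  0.03] panyaw -79.7
lip [ 0.4968 -0.0052  0.147 ] r along pan x 0.0182 side -0.0045 depth -0.0170 tilt -0.1 roll -0.2
```

>>> arm_command(delta_pos=[[0,0.08,0.05],[0.2,0.05,0.04],[0.3,0,0],[0.2,0,0],[0.08,0,0],[0,0,0],[0,0,0]], rotation=[[0.04,0,0],[0,0,0],[0,0,0],[0,0,0],[0,0,0],[0,0,0],[0,0,0]])

```text
clock: 23.45
position: [0.5182, -0.1014, 0.1786]
tool_rot: [-1.854, 1.566, 3.03]
force: [-0.4, -0.6, -3.6]
grip_width: 0.0111
```

Run:
```python
from h import *
go((.5177,-.0983,.180),-80);lip()
```

```text
t 23.45 pos [ 0.5182 -0.1014  0.1786] grip 0.0111 F [-0.4 -0.6 -3.6] q [-0.28  0.51  0.5   1.94 -0.34  0.78  0.58]
  units shift [-0.05  0.   -0.11] turn [-0.02 -0.01  0.04] panyaw -80.1
lip [ 0.5019 -0.0093  0.1208] r along pan x 0.0231 side -0.0000 depth 0.0092 tilt -0.1 roll -0.3
```

>>> arm_command(delta_pos=[[-0.31,0,-0.27],[-0.31,0,-0.22],[-0.29,0,-0.23],[-0.27,0,-0.24],[-0.27,0,-0.24],[-0.27,0,-0.24],[-0.27,0,-0.24],[0,0,0],[0,0,0],[0,0,0]], rotation=[[0,-1,0],[0,-1,0],[0,-1,0],[0,-1,0],[0,-1,0],[0,-1,0],[0,-1,0],[0,0,0],[0,0,0],[0,0,0]])

```text
clock: 24.45
position: [0.5105, -0.0378, 0.2233]
tool_rot: [0.012, 0.832, -1.392]
force: [0.5, -0.6, -1.7]
grip_width: 0.0114
```

Run:
```python
from h import *
s=monitor.observe();print(s['force'],s['qpos']); lip()
```

```text
[ 0.52628921 -0.6365444  -1.6996198 ] [-1.15021165  0.75999316  1.03273886  2.04442068  0.15855962  0.71055209
 -0.20547815]
lip [ 0.5062 -0.008   0.1175] r along pan x 0.0225 side 0.0047 depth 0.0125 tilt 42.3 roll 0.5
```

>>> arm_command(delta_pos=[[0.3,0,0.19],[0.29,0,0.18],[0.29,0,0.17],[0.29,0,0.17],[0.29,0,0.17],[0.29,0,0.16],[0.29,0,0.16],[0,0,0],[0,0,0]], rotation=[[0,1,0],[0,1,0],[0,1,0],[0,1,0],[0,1,0],[0,1,0],[0,1,0],[0,0,0],[0,0,0]])

```text
clock: 25.35
position: [0.5209, -0.1035, 0.1937]
tool_rot: [0.94, 1.537, -0.479]
force: [-0.4, 0.1, -2.5]
grip_width: 0.0112
```

Run:
```python
from h import *
s=monitor.observe();print(s['force']); lip()
go((.5809,.265,.17),31.1)
a=optics.grab_frame("scene");b=optics.grab_frame("top")
for c,st,px in blobs(a,(18,100,60),(32,255,255),6):
    if 200<c[0]<480 and 100<c[1]<320: print(c,st)
```

```text
[-0.42823792  0.12352411 -2.46080573]
lip [ 0.5085 -0.012   0.1339] r along pan x 0.0268 side 0.0065 depth -0.0039 tilt 1.1 roll 1.6
t 25.35 pos [ 0.5209 -0.1035  0.1937] grip 0.0112 F [-0.4  0.1 -2.5] q [-0.29  0.47  0.5   1.94 -0.3   0.77  0.53]
  units shift [  0.66   3.82 -11.85] turn [-18.73   0.38   0.02] panyaw -81.3
[339.  183.4] [ 319  155   35   50 1064]
[365.8 187.3] [363 185   7   5  23]
[380.7 247.5] [ 354  211   56   72 3155]
[240.6 279.7] [238 276   6  10  29]
```

An unexpected yellow blob at scene (366,187) needs a look.

Run:
```python
from h import *
a=optics.grab_frame("scene");b=optics.grab_frame("top")
cv2.imwrite("pics/t3.png",b[:,:,::-1]);cv2.imwrite("pics/s3.png",a[:,:,::-1])
x=np.hstack([cv2.resize(a[130:230,290:410],(480,400)),cv2.resize(b[130:230,230:310],(320,400))])
cv2.imwrite("pics/c9.png",x[:,:,::-1])
```

```text
(no output)
```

View pics/c9.png

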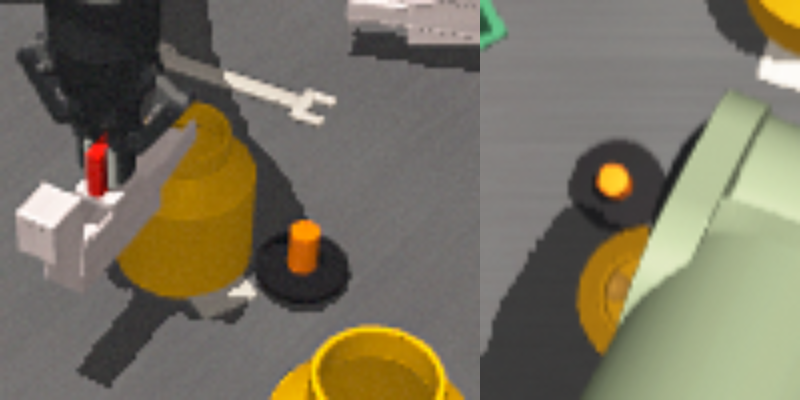

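The lid was knocked toward the can and is still upright, with its knob near scene (366,190). Pan1 is empty. Next I hang pan1.

>>> arm_command(delta_pos=[[-0.5,0,0],[-0.7,0,0],[-0.6,0,0],[-0.1,0.25,-0.64],[0,0.32,-0.61],[0,0.38,-0.58],[0,0.44,-0.53],[0,0.49,-0.49],[0,0.54,-0.43],[0,0.58,-0.37]], rotation=[[0,0.2,0],[0,0.1,0],[-0.5,0,0],[-1,0,0],[-1,0,0],[-1,0,0],[-1,0,0],[-1,0,0],[-1,0,0],[-1,0,0]])

```text
clock: 26.55
position: [0.5395, 0.0599, 0.2543]
tool_rot: [0.977, 1.547, 0.4]
force: [0.0, 0.0, -2.8]
grip_width: 0.0114
```

>>> arm_command(delta_pos=[[0,0.62,-0.31],[0,0.65,-0.25],[0,0.67,-0.18],[0,0.68,-0.11],[0,0.69,-0.03],[0,0.69,0.04],[0,0.68,0.11],[0,0.67,0.18],[0,0.64,0.25],[0,0.5,0.25]], rotation=[[-1,0.1,0],[-1,0.1,0],[-1,0.1,0],[-1,0,0],[-1,0,0],[-1,0,0],[-1,0,0],[-1,0,0],[-1,0,0],[-1,0,0]])

```text
clock: 27.55
position: [0.5482, 0.287, 0.2561]
tool_rot: [1.512, 1.554, 2.055]
force: [0.2, 0.2, -1.7]
grip_width: 0.0108
```

>>> arm_command(delta_pos=[[0,0.3,0.15],[0,0,0],[0,0,0]], rotation=[[-0.8,0,0],[0,0,0],[0,0,0]])

```text
clock: 27.85
position: [0.5443, 0.3034, 0.2552]
tool_rot: [1.493, 1.555, 2.134]
force: [0.3, -0.5, -1.8]
grip_width: 0.0113
```

Run:
```python
from h import *
go((.5809,.265,.19),31.1)
```

```text
t 27.85 pos [0.5443 0.3034 0.2552] grip 0.0113 F [ 0.3 -0.5 -1.8] q [-0.57  0.51 -0.04  1.59  0.01  1.04  1.6 ]
  units shift [ 2.15 -1.79  0.21] turn [ 0.94  0.   -0.15] panyaw 36.7
```

>>> arm_command(delta_pos=[[0,-0.4,0.05],[0,-0.5,0.1],[0,-0.5,0.05],[0.3,-0.35,0],[0.6,0,0],[0.6,0,0],[0.4,0,0],[0.2,0,0],[0,0,0],[0,0,0]], rotation=[[0.5,0,-0.15],[0.44,0,0],[0,0,0],[0,0,0],[0,0,0],[0,0,0],[0,0,0],[0,0,0],[0,0,0],[0,0,0]])

```text
clock: 28.85
position: [0.5813, 0.2538, 0.188]
tool_rot: [-1.639, 1.569, -1.11]
force: [0.4, 0.0, -1.4]
grip_width: 0.0112
```

Run:
```python
from h import *
go((.5809,.265,.117),31.1)
```

```text
t 28.85 pos [0.5813 0.2538 0.188 ] grip 0.0112 F [ 0.4  0.  -1.4] q [-0.5   0.6  -0.01  1.63  0.01  0.92  1.59]
  units shift [2.36 0.33 0.18] turn [-0.13 -0.    0.02] panyaw 30.3
```

>>> arm_command(delta_pos=[[0,0.2,0.1],[0,0.13,0.08],[0.3,0,0],[0.5,0,0],[0.5,0,0],[0.4,0,0],[0.3,0,0],[0.2,0,0],[0.1,0,0],[0,0,0]], rotation=[[-0.13,0,0],[0,0,0],[0,0,0],[0,0,0],[0,0,0],[0,0,0],[0,0,0],[0,0,0],[0,0,0],[0,0,0]])

```text
clock: 29.85
position: [0.5816, 0.2672, 0.1146]
tool_rot: [-0.59, 1.567, -0.044]
force: [-2.7, -2.0, 3.0]
grip_width: 0.0109
```

Run:
```python
from h import *
go((.5809,.265,.117),31.1)
```

```text
t 29.85 pos [0.5816 0.2672 0.1146] grip 0.0109 F [-2.7 -2.   3. ] q [-0.52  0.7  -0.01  1.66  0.01  0.78  1.58]
  units shift [-0.08 -0.05 -0.06] turn [0.02 0.03 0.02] panyaw 31.2
```

>>> arm_command(delta_pos=[[0,0,0],[0,0,0],[0,0,0],[0,0,0],[-0.3,0,0],[-0.6,0,0],[-0.8,0,0],[-0.9,0,0],[-0.7,0,0],[-0.5,0,0]], rotation=[[0,0,0],[0,0,0],[0,0,0],[0,0,0],[0,0,0],[0,0,0],[0,0,0],[0,0,0],[0,0,0],[0,0,0]], gripper=0.2)

```text
clock: 30.85
position: [0.5809, 0.2669, 0.2353]
tool_rot: [-0.617, 1.567, -0.072]
force: [-0.1, -0.0, -0.2]
grip_width: 0.0343
```

>>> arm_command(delta_pos=[[0,-0.5,-0.3],[0,-0.81,-0.59],[0,-0.85,-0.53],[0,-0.85,-0.53],[0,-0.88,-0.47],[0,-0.88,-0.47],[0,-0.91,-0.41],[0,-0.91,-0.41],[0,-0.94,-0.34],[0,-0.94,-0.34]], rotation=[[0.3,0,0],[0.3,0,0],[0.3,0,0],[0.3,0,0],[0.3,0,0],[0.3,0,0],[0.3,0,0],[0.3,0,0],[0.3,0,0],[0.3,0,0]])

```text
clock: 31.85
position: [0.5517, -0.033, 0.2381]
tool_rot: [0.097, 1.564, 0.308]
force: [0.7, 1.3, 0.5]
grip_width: 0.034
```

>>> arm_command(delta_pos=[[0,-0.96,-0.28],[0,-0.96,-0.28],[0,-0.98,-0.21],[0,-0.98,-0.21],[0,-0.99,-0.14],[0,-0.99,-0.14],[0,-1,-0.07],[0,-1,-0.07],[0,-1,-0.02],[0,-0.7,0]], rotation=[[0.3,0,0],[0.3,0,0],[0.3,0,0],[0.3,0,0],[0.3,0,0],[0.3,0,0],[0.3,0,0],[0.3,0,0],[0.3,0,0],[0.3,0,0]])

```text
clock: 32.85
position: [0.5156, -0.3435, 0.2379]
tool_rot: [0.343, 1.566, 0.208]
force: [0.1, 0.3, 0.9]
grip_width: 0.0339
```

Run:
```python
from h import *
go((.510,-.4235,.19),-5.5)
a=optics.grab_frame("scene");b=optics.grab_frame("top")
cv2.imwrite("pics/t4.png",b[:,:,::-1]);cv2.imwrite("pics/s4.png",a[:,:,::-1])
for c,st,px in blobs(a,(0,150,120),(6,255,255)): print(c,st)
for im,n in((a,"s"),(b,"t")):
  for c,st,px in blobs(im,(7,150,100),(33,255,255),6):
    if 200<c[0]<480 and 80<c[1]<320: print(n,c,st)
```

```text
t 32.85 pos [ 0.5156 -0.3435  0.2379] grip 0.0339 F [0.1 0.3 0.9] q [ 0.32  0.53  0.25  1.64 -0.16  0.99  2.06]
  units shift [ 1.59 -2.67  0.17] turn [-0.37  0.04 -0.01] panyaw -7.7
[404.5 121. ] [399 116  12  11 129]
[403.3 137.9] [397 133  13  11 133]
[234.3 265.2] [228 257  13  18 121]
[176.2 291.5] [167 286  18  12 164]
s [335.6 180. ] [ 319  155   35   50 1433]
s [365.4 191.2] [362 185   8  14  92]
s [380.6 247.4] [ 354  211   55   72 3111]
s [240.3 279.8] [238 277   6   8  25]
t [317.2 117.6] [ 294   92   48   53 2014]
t [263.2 174.9] [259 171   9   9  64]
t [272.6 204.5] [ 254  186   38   37 1082]
```

>>> arm_command(delta_pos=[[0,-0.7,0.05],[0.3,-0.7,0.05],[0.5,-0.6,0.05],[0.5,-0.4,0.02],[0.3,-0.1,0],[0,0,0],[0,0,0]], rotation=[[-0.3,0,0],[-0.07,0,0],[0,0,0],[0,0,0],[0,0,0],[0,0,0],[0,0,0]])

```text
clock: 33.65
position: [0.5097, -0.4199, 0.1873]
tool_rot: [0.77, 1.566, 0.672]
force: [0.3, 0.3, 0.3]
grip_width: 0.034
```

Run:
```python
from h import *
go((.510,-.4235,.071),-5.5)
```

```text
t 33.65 pos [ 0.5097 -0.4199  0.1873] grip 0.0340 F [0.3 0.3 0.3] q [ 0.45  0.65  0.23  1.56 -0.18  0.95  2.22]
  units shift [ 3.88 -0.13  0.01] turn [-0.02  0.03 -0.03] panyaw -5.6
```

>>> arm_command(delta_pos=[[0.4,-0.13,0],[0.6,0,0],[0.7,0,0],[0.8,0,0],[0.7,0,0],[0.4,0,0],[0.2,0,0],[0.05,0,0],[0,0,0],[0,0,0]], rotation=[[0,0,0],[0,0,0],[0,0,0],[0,0,0],[0,0,0],[0,0,0],[0,0,0],[0,0,0],[0,0,0],[0,0,0]])

```text
clock: 34.65
position: [0.5136, -0.4214, 0.0696]
tool_rot: [0.119, 1.561, 0.026]
force: [-0.5, 0.0, 0.1]
grip_width: 0.034
```

Run:
```python
from h import *
go((.510,-.4235,.071),-5.5)
```

```text
t 34.65 pos [ 0.5136 -0.4214  0.0696] grip 0.0340 F [-0.5  0.   0.1] q [ 0.48  0.8   0.19  1.62 -0.21  0.73  2.25]
  units shift [-0.05 -0.08 -0.11] turn [ 0.03  0.09 -0.01] panyaw -5.3
```

>>> arm_command(delta_pos=[[-0.03,-0.08,-0.11],[0,0,0]], rotation=[[0,0.09,0],[0,0,0]])

```text
clock: 34.85
position: [0.5103, -0.4241, 0.0719]
tool_rot: [0.193, 1.57, 0.1]
force: [-0.4, -0.4, 0.4]
grip_width: 0.034
```

>>> arm_command(delta_pos=[[0,0,0],[0,0,0],[0,0,0],[0,0,0],[0,0,0]], rotation=[[0,0,0],[0,0,0],[0,0,0],[0,0,0],[0,0,0]], gripper=1)

```text
clock: 35.35
position: [0.5104, -0.4243, 0.0725]
tool_rot: [-0.095, 1.569, -0.188]
force: [-0.6, -0.1, 0.3]
grip_width: 0.0111
```

>>> arm_command(delta_pos=[[-0.2,0,0],[-0.5,0,0],[-0.7,0,0],[-0.8,0,0],[-0.8,0,0],[-0.8,0,0],[-0.7,0,0],[-0.4,0,0],[-0.1,0,0],[0,0,0]], rotation=[[0,0,0],[0,0,0],[0,0,0],[0,0,0],[0,0,0],[0,0,0],[0,0,0],[0,0,0],[0,0,0],[0,0,0]])

```text
clock: 36.35
position: [0.509, -0.4237, 0.235]
tool_rot: [-0.057, 1.569, -0.151]
force: [-0.4, 0.4, -4.4]
grip_width: 0.0106
```

Run:
```python
from h import *
go((.5177,-.0983,.209),-80);lip()
```

```text
t 36.35 pos [ 0.509  -0.4237  0.235 ] grip 0.0106 F [-0.4  0.4 -4.4] q [ 0.45  0.6   0.25  1.52 -0.16  1.04  2.21]
  units shift [ 0.86 10.82 -0.73] turn [ 1.244e+01  2.000e-02 -1.000e-02] panyaw -5.4
lip [ 0.416  -0.4149  0.1768] r along pan x -0.0415 side -0.4342 depth -0.0468 tilt 0.1 roll -0.0
```

>>> arm_command(delta_pos=[[0,0.3,-0.04],[0,0.66,-0.09],[0,0.65,-0.16],[0,0.63,-0.23],[0,0.6,-0.29],[0,0.57,-0.36],[0,0.53,-0.41],[0,0.48,-0.46],[0,0.43,-0.51],[0,0.37,-0.56]], rotation=[[0.5,0,0],[1,0,0],[1,0,0],[1,0,0],[1,0,0],[1,0,0],[1,0,0],[1,0,0],[1,0,0],[1,0,0]])

```text
clock: 37.35
position: [0.5076, -0.2278, 0.2247]
tool_rot: [-2.349, 1.557, 2.802]
force: [0.6, 0.0, -3.9]
grip_width: 0.0111
```

>>> arm_command(delta_pos=[[0,0.25,-0.4],[0,0.15,-0.2],[0,0,0]], rotation=[[1,0,0],[0.8,0,0],[0.4,0,0]])

```text
clock: 37.65
position: [0.5109, -0.2017, 0.2219]
tool_rot: [-2.114, 1.552, 2.799]
force: [-0.1, -0.2, -3.9]
grip_width: 0.0112
```

Run:
```python
from h import *
go((.5177,-.0983,.209),-80);lip()
```

```text
t 37.65 pos [ 0.5109 -0.2017  0.2219] grip 0.0112 F [-0.1 -0.2 -3.9] q [-0.14  0.5   0.58  1.83 -0.33  0.93  0.79]
  units shift [ 0.45  0.91 -3.33] turn [ 0.24 -0.09  0.15] panyaw -78.6
lip [ 0.4913 -0.1097  0.1648] r along pan x 0.1194 side -0.0310 depth -0.0348 tilt -0.5 roll -0.9
```

>>> arm_command(delta_pos=[[0.05,0.2,-0.3],[0.1,0.3,-0.5],[0.15,0.25,-0.6],[0.1,0.1,-0.6],[0,0,-0.6],[0,0,-0.4],[0,0,-0.2],[0,0,0],[0,0,0]], rotation=[[0.24,-0.09,0.15],[0,0,0],[0,0,0],[0,0,0],[0,0,0],[0,0,0],[0,0,0],[0,0,0],[0,0,0]])

```text
clock: 38.55
position: [0.5164, -0.0987, 0.2032]
tool_rot: [-1.504, 1.561, -2.904]
force: [0.5, -0.0, -3.3]
grip_width: 0.0109
```

Run:
```python
from h import *
go((.5177,-.0983,.181),-80);lip()
```

```text
t 38.55 pos [ 0.5164 -0.0987  0.2032] grip 0.0109 F [ 0.5 -0.  -3.3] q [-0.35  0.49  0.58  1.92 -0.34  0.85  0.58]
  units shift [ 0.74  0.05 -0.01] turn [-0.03  0.01  0.1 ] panyaw -80.2
lip [ 0.4999 -0.0067  0.1451] r along pan x 0.0202 side -0.0016 depth -0.0151 tilt 0.0 roll -0.6
```

>>> arm_command(delta_pos=[[0.1,0.05,0],[0.25,0,0],[0.25,0,0],[0.14,0,0],[0,0,0],[0,0,0]], rotation=[[0,0,0.1],[0,0,0],[0,0,0],[0,0,0],[0,0,0],[0,0,0]])

```text
clock: 39.15
position: [0.5177, -0.101, 0.1786]
tool_rot: [0.508, 1.569, -0.895]
force: [-0.4, -0.5, -3.7]
grip_width: 0.011
```

Run:
```python
from h import *
go((.5177,-.0983,.181),-80);lip()
```

```text
t 39.15 pos [ 0.5177 -0.101   0.1786] grip 0.0110 F [-0.4 -0.5 -3.7] q [-0.32  0.52  0.56  1.94 -0.38  0.78  0.61]
  units shift [-0.08  0.02 -0.09] turn [-0.07  0.01 -0.01] panyaw -80.4
lip [ 0.5021 -0.0089  0.1204] r along pan x 0.0228 side 0.0003 depth 0.0096 tilt 0.1 roll 0.0
```

>>> arm_command(delta_pos=[[-0.34,0,-0.27],[-0.31,-0.02,-0.22],[-0.29,-0.02,-0.23],[-0.27,-0.02,-0.24],[-0.27,-0.02,-0.24],[-0.27,-0.02,-0.24],[-0.27,-0.02,-0.24],[0,0,0],[0,0,0],[0,0,0]], rotation=[[0,-1,0],[0,-1,0],[0,-1,0],[0,-1,0],[0,-1,0],[0,-1,0],[0,-1,0],[0,0,0],[0,0,0],[0,0,0]])

```text
clock: 40.15
position: [0.5069, -0.0384, 0.2236]
tool_rot: [0.02, 0.83, -1.391]
force: [-0.9, -1.2, -2.3]
grip_width: 0.011
```

Run:
```python
from h import *
s=monitor.observe();print(s['force'],s['qpos']); lip()
```

```text
[-0.88395207 -1.15000678 -2.3097188 ] [-1.18103795  0.79603943  1.09107342  2.0543064   0.08291654  0.69588723
 -0.13789586]
lip [ 0.5034 -0.0087  0.1177] r along pan x 0.0228 side 0.0019 depth 0.0123 tilt 42.4 roll 0.8
```

>>> arm_command(delta_pos=[[0.3,0,0.19],[0.29,0,0.18],[0.29,0,0.17],[0.29,0,0.17],[0.29,0,0.17],[0.29,0,0.16],[0.29,0,0.16],[0,0,0],[0,0,0]], rotation=[[0,1,0],[0,1,0],[0,1,0],[0,1,0],[0,1,0],[0,1,0],[0,1,0],[0,0,0],[0,0,0]])

```text
clock: 41.05
position: [0.5173, -0.1039, 0.1945]
tool_rot: [0.916, 1.53, -0.508]
force: [-0.1, 1.3, -2.9]
grip_width: 0.0111
```

Run:
```python
from h import *
s=monitor.observe();print(s['force']); lip()
go((.6285,.1862,.19),31.1)
a=optics.grab_frame("scene");b=optics.grab_frame("top")
cv2.imwrite("pics/t5.png",b[:,:,::-1]);cv2.imwrite("pics/s5.png",a[:,:,::-1])
for im,n in((a,"s"),(b,"t")):
  for c,st,px in blobs(im,(7,150,100),(33,255,255),5):
    if 150<c[0]<480 and 80<c[1]<350: print(n,c,st)
```

```text
[-0.11450132  1.32539147 -2.89660475]
lip [ 0.5057 -0.0126  0.1342] r along pan x 0.0269 side 0.0038 depth -0.0042 tilt 1.4 roll 1.8
t 41.05 pos [ 0.5173 -0.1039  0.1945] grip 0.0111 F [-0.1  1.3 -2.9] q [-0.33  0.47  0.55  1.96 -0.34  0.76  0.55]
  units shift [ 0.09  5.08 -9.03] turn [-18.78   0.46   0.03] panyaw -81.6
s [338.8 183.1] [ 319  155   35   50 1071]
s [365.4 191.2] [362 185   8  14  94]
s [380.6 247.4] [ 354  211   55   72 3113]
t [317.2 117.6] [ 294   92   48   53 2012]
t [263.2 174.9] [259 171   9   9  64]
t [262.3 200.5] [254 186  20  33 349]
```

No stray balls are visible and the held weight dropped. Next I hang pan2 in the last slot.

>>> arm_command(delta_pos=[[-0.5,0,0],[-0.7,0,0],[-0.6,0,0],[-0.1,0.39,-0.43],[0,0.43,-0.39],[0,0.47,-0.34],[0,0.5,-0.29],[0,0.53,-0.24],[0,0.55,-0.18],[0,0.57,-0.12]], rotation=[[0,0.2,0],[0,0.1,0],[-0.5,0,0],[-1,0,0],[-1,0,0],[-1,0,0],[-1,0,0],[-1,0,0],[-1,0,0],[-1,0,0]])

```text
clock: 42.15
position: [0.5752, 0.0202, 0.2574]
tool_rot: [0.662, 1.54, 0.077]
force: [0.2, -0.1, -2.5]
grip_width: 0.011
```

>>> arm_command(delta_pos=[[0,0.58,-0.06],[0,0.58,0],[0,0.58,0.06],[0,0.57,0.12],[0,0.55,0.18],[0,0.53,0.24],[0,0.5,0.29],[0,0.4,0.3],[0,0.25,0.2],[0,0.1,0.1]], rotation=[[-1,0.1,0],[-1,0.1,0],[-1,0.1,0],[-1,0,0],[-1,0,0],[-1,0,0],[-1,0,0],[-1,0,0],[-1,0,0],[-0.8,0,0]])

```text
clock: 43.15
position: [0.6385, 0.1815, 0.2582]
tool_rot: [0.403, 1.565, 0.918]
force: [0.8, 0.2, -2.9]
grip_width: 0.0111
```

>>> arm_command(delta_pos=[[0,0,0],[0,0,0]], rotation=[[0,0,0],[0,0,0]])

```text
clock: 43.35
position: [0.6373, 0.1849, 0.2578]
tool_rot: [0.194, 1.566, 0.713]
force: [-0.4, -0.5, -1.2]
grip_width: 0.0112
```

Run:
```python
from h import *
go((.6285,.1862,.19),31.1)
```

```text
t 43.35 pos [0.6373 0.1849 0.2578] grip 0.0112 F [-0.4 -0.5 -1.2] q [-0.41  0.57  0.06  1.48 -0.04  1.08  1.75]
  units shift [ 2.26  0.18 -0.24] turn [-0.23  0.04 -0.01] panyaw 29.7
```

>>> arm_command(delta_pos=[[0,0.1,-0.14],[0.3,0.08,-0.1],[0.5,0,0],[0.6,0,0],[0.5,0,0],[0.3,0,0],[0.1,0,0],[0,0,0],[0,0,0]], rotation=[[-0.2,0,0],[0,0,0],[0,0,0],[0,0,0],[0,0,0],[0,0,0],[0,0,0],[0,0,0],[0,0,0]])

```text
clock: 44.25
position: [0.6253, 0.1854, 0.1851]
tool_rot: [-0.368, 1.567, 0.165]
force: [0.0, 1.0, -2.2]
grip_width: 0.0115
```

Run:
```python
from h import *
go((.6285,.1862,.118),31.1)
```

```text
t 44.25 pos [0.6253 0.1854 0.1851] grip 0.0115 F [ 0.   1.  -2.2] q [-0.41  0.63  0.05  1.59 -0.03  0.93  1.75]
  units shift [ 2.24 -0.03  0.1 ] turn [-0.09  0.04  0.01] panyaw 30.6
```

>>> arm_command(delta_pos=[[0,-0.03,0.1],[0.3,0,0],[0.5,0,0],[0.5,0,0],[0.4,0,0],[0.3,0,0],[0.15,0,0],[0.05,0,0],[0,0,0]], rotation=[[-0.09,0,0],[0,0,0],[0,0,0],[0,0,0],[0,0,0],[0,0,0],[0,0,0],[0,0,0],[0,0,0]])

```text
clock: 45.15
position: [0.6299, 0.1865, 0.1143]
tool_rot: [-0.312, 1.564, 0.232]
force: [-2.9, -0.3, 2.8]
grip_width: 0.0109
```

Run:
```python
from h import *
go((.6285,.1862,.118),31.1)
```

```text
t 45.15 pos [0.6299 0.1865 0.1143] grip 0.0109 F [-2.9 -0.3  2.8] q [-0.4   0.72  0.04  1.62 -0.03  0.8   1.76]
  units shift [-0.12  0.02 -0.04] turn [0.01 0.06 0.02] panyaw 31.1
```

Next I release, lift off and measure the lid.

>>> arm_command(delta_pos=[[0,0,0],[0,0,0],[0,0,0],[0,0,0],[-0.3,0,0],[-0.6,0,0],[-0.8,0,0],[-0.9,0,0],[-0.7,0,0],[-0.5,0,0]], rotation=[[0,0,0],[0,0,0],[0,0,0],[0,0,0],[0,0,0],[0,0,0],[0,0,0],[0,0,0],[0,0,0],[0,0,0]], gripper=0.2)

```text
clock: 46.15
position: [0.6286, 0.1861, 0.2347]
tool_rot: [-0.32, 1.565, 0.223]
force: [-0.5, 0.2, 0.3]
grip_width: 0.034
```

Run:
```python
from h import *
a=optics.grab_frame("scene");b=optics.grab_frame("top")
cv2.imwrite("pics/t6.png",b[:,:,::-1]);cv2.imwrite("pics/s6.png",a[:,:,::-1])
go((.6,.04,.12),0)
for im,n in((a,"scene"),(b,"top")):
  for c,st,px in blobs(im,(7,150,100),(33,255,255),5):
    if 150<c[0]<480 and 80<c[1]<350: print(n,c,st)
  for c,st,px in blobs(im,(0,0,0),(180,255,45),60):
    if (250<c[0]<400 and 140<c[1]<230): print(n,"dark",c,st)
x=np.hstack([cv2.resize(a[60:240,300:460],(427,480)),cv2.resize(b[130:240,220:300],(349,480))])
cv2.imwrite("pics/c10.png",x[:,:,::-1])
```

```text
t 46.25 pos [0.6293 0.1863 0.2356] grip 0.0342 F [ 0.8 -0.7 -0.2] q [-0.41  0.58  0.05  1.53 -0.03  1.02  1.76]
  units shift [ 3.83 -3.66 -3.39] turn [5.19 0.08 0.  ] panyaw 31.1
scene [335.6 180. ] [ 319  155   35   50 1432]
scene [365.4 191.2] [362 185   8  14  92]
scene [380.6 247.4] [ 354  211   55   72 3112]
scene dark [364.9 198.2] [354 189  23  18 235]
top [317.3 117.6] [ 294   92   48   53 2009]
top [263.2 174.9] [259 171   9   9  64]
top [272.6 204.5] [ 254  186   38   37 1083]
```

View pics/c10.png

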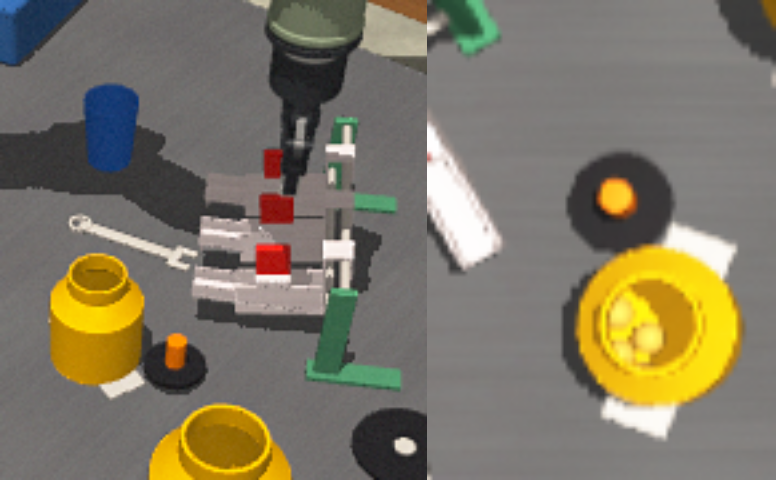

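All three pans hang on the upper bar, at least three balls show in the small can, and the lid stands upright beside the can. Next I fix the lid's position.

Run:
```python
from h import *
np.set_printoptions(precision=4,suppress=True)
T=tri((263.2,174.9),(365.4,191.2));print("knob tri",T)
b=cv2.imread("pics/t6.png")[:,:,::-1]
g=cv2.cvtColor(b,cv2.COLOR_RGB2HSV)[150:195,240:285]
for v in (40,55):
    m=((g[:,:,2]<v)).astype(np.uint8); n,l,s,c=cv2.connectedComponentsWithStats(m)
    for i in range(1,n):
        if s[i][4]>40: 
            px=np.argwhere(l==i)[:,::-1]+[240,150]; (cx,cy),r=cv2.minEnclosingCircle(px.astype(np.float32)); print(v,c[i]+[240,150],s[i],(cx,cy),r,plane("top",(cx,cy),.019))
print("crop est",plane("top",(264.2,176.5),.019))
# knob-top only: bright pixels
px=[p for c,s,p in blobs(b,(7,150,100),(33,255,255),5) if abs(c[0]-263.2)<3][0]
print(px.min(0),px.max(0),plane("top",px.mean(0),.045))
d=T[:2]-np.array([.498,.0135]);print("dist",np.hypot(*d),"dir",ang(d))
```

```text
knob tri [0.5928 0.0475 0.0387]
55 [257.3521 174.662 ] [14 16 11 17 71] (258.0, 174.0) 8.544103622436523 [[0.5978 0.0665 0.019 ]]
crop est [[0.59   0.0468 0.019 ]]
[259 171] [267 179] [[0.5921 0.0467 0.045 ]]
dist 0.1007358047281645 dir 19.746822760574982
```

Run:
```python
from h import *
go((.592,.047,.15),19.7)
```

```text
t 46.25 pos [0.6293 0.1863 0.2356] grip 0.0342 F [ 0.8 -0.7 -0.2] q [-0.41  0.58  0.05  1.53 -0.03  1.02  1.76]
  units shift [ 2.83 -3.32 -3.49] turn [1.9  0.08 0.01] panyaw 31.1
```

>>> arm_command(delta_pos=[[0,-0.4,-0.4],[0,-0.6,-0.7],[0,-0.7,-0.7],[0,-0.7,-0.7],[0,-0.5,-0.6],[0.1,-0.2,-0.3],[0,0,0],[0,0,0]], rotation=[[0.4,0.08,0],[0.5,0,0],[0.5,0,0],[0.4,0,0],[0,0,0],[0,0,0],[0,0,0],[0,0,0]], gripper=-0.3)

```text
clock: 47.05
position: [0.5709, 0.0512, 0.2304]
tool_rot: [-2.779, 1.565, -2.443]
force: [0.1, 0.7, 0.8]
grip_width: 0.0555
```

Run:
```python
from h import *
go((.592,.047,.12),19.7)
```

```text
t 47.05 pos [0.5709 0.0512 0.2304] grip 0.0555 F [0.1 0.7 0.8] q [-0.28  0.46  0.11  1.76 -0.06  0.93  1.77]
  units shift [ 3.68 -0.36  0.64] turn [-0.07 -0.05  0.02] panyaw 19.3
```

>>> arm_command(delta_pos=[[0,-0.16,0.3],[0.2,-0.2,0.34],[0.5,0,0],[0.7,0,0],[0.8,0,0],[0.7,0,0],[0.5,0,0],[0.2,0,0],[0,0,0],[0,0,0]], rotation=[[-0.07,0,0],[0,0,0],[0,0,0],[0,0,0],[0,0,0],[0,0,0],[0,0,0],[0,0,0],[0,0,0],[0,0,0]])

```text
clock: 48.05
position: [0.6022, 0.0532, 0.1134]
tool_rot: [-2.975, 1.567, -2.622]
force: [0.4, -0.0, 0.4]
grip_width: 0.0556
```

Run:
```python
from h import *
a=optics.grab_frame("scene")
go((.592,.047,.048),19.7)
for c,st,px in blobs(a,(7,150,100),(33,255,255),5):
    if 340<c[0]<380 and 180<c[1]<205: print(c,st)
cv2.imwrite("pics/c11.png",cv2.resize(a[130:230,310:420],(660,600))[:,:,::-1])
```

```text
t 48.10 pos [0.6023 0.0533 0.1136] grip 0.0555 F [0.8 0.4 0.4] q [-0.25  0.66  0.09  1.76 -0.08  0.73  1.81]
  units shift [ 2.19 -0.08 -0.39] turn [ 0.08 -0.03  0.01] panyaw 20.2
[365.3 191.2] [362 185   8  14  91]
```

View pics/c11.png

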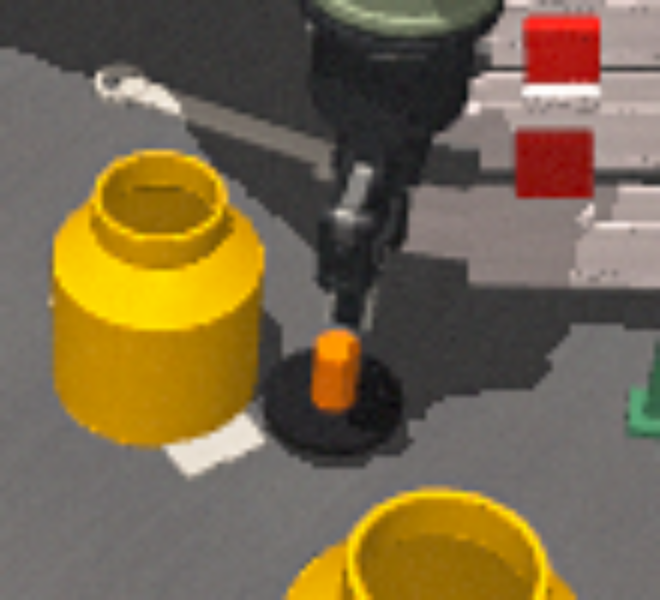

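>>> arm_command(delta_pos=[[0,-0.08,-0.2],[0,0,-0.19],[0.3,0,0],[0.5,0,0],[0.5,0,0],[0.4,0,0],[0.3,0,0],[0.15,0,0],[0,0,0],[0,0,0]], rotation=[[0.08,0,0],[0,0,0],[0,0,0],[0,0,0],[0,0,0],[0,0,0],[0,0,0],[0,0,0],[0,0,0],[0,0,0]])

```text
clock: 49.1
position: [0.5917, 0.0464, 0.0449]
tool_rot: [-2.486, 1.569, -2.143]
force: [-0.8, -0.3, -0.5]
grip_width: 0.056
```

Run:
```python
from h import *
go((.592,.047,.048),19.7)
```

```text
t 49.10 pos [0.5917 0.0464 0.0449] grip 0.0560 F [-0.8 -0.3 -0.5] q [-0.23  0.75  0.07  1.82 -0.09  0.58  1.81]
  units shift [-0.1   0.02  0.02] turn [-0.01 -0.01  0.01] panyaw 19.7
```

>>> arm_command(delta_pos=[[-0.1,0,0],[0,0,0],[0,0,0],[0,0,0],[0,0,0],[0,0,0]], rotation=[[0,0,0],[0,0,0],[0,0,0],[0,0,0],[0,0,0],[0,0,0]], gripper=1, grip_force=60)

```text
clock: 49.7
position: [0.5925, 0.0466, 0.0498]
tool_rot: [-0.897, 1.569, -0.553]
force: [0.4, 0.2, -1.5]
grip_width: 0.0221
```

Run:
```python
from h import *
go((.592,.047,.048),19.7)
```

```text
t 49.70 pos [0.5925 0.0466 0.0498] grip 0.0221 F [ 0.4  0.2 -1.5] q [-0.23  0.74  0.07  1.82 -0.09  0.59  1.81]
  units shift [ 0.06  0.02 -0.01] turn [-0.01  0.01  0.01] panyaw 19.7
```

>>> arm_command(delta_pos=[[-0.3,0,0],[-0.6,0,0],[-0.9,0,0],[-0.9,0,0],[-0.9,0,0],[-0.8,0,0],[-0.5,0,0],[-0.2,0,0],[0,0,0]], rotation=[[0,0,0],[0,0,0],[0,0,0],[0,0,0],[0,0,0],[0,0,0],[0,0,0],[0,0,0],[0,0,0]])

```text
clock: 50.6
position: [0.5915, 0.0463, 0.2127]
tool_rot: [-0.814, 1.569, -0.471]
force: [0.5, -0.2, -1.6]
grip_width: 0.0219
```

Run:
```python
from h import *
go((.498,.0135,.18),19.7)
b=optics.grab_frame("top");a=optics.grab_frame("scene");cv2.imwrite("pics/s7.png",a[:,:,::-1]);cv2.imwrite("pics/t7.png",b[:,:,::-1])
```

```text
t 50.60 pos [0.5915 0.0463 0.2127] grip 0.0219 F [ 0.5 -0.2 -1.6] q [-0.26  0.51  0.11  1.73 -0.07  0.91  1.8 ]
  units shift [ 1.09  0.02 -3.3 ] turn [-0.01  0.01  0.01] panyaw 19.6
```

>>> arm_command(delta_pos=[[0,0,-0.3],[0,0,-0.5],[0,0,-0.7],[0,0,-0.7],[0,0,-0.5],[0,0,-0.3],[0,0,-0.1],[0,0,0],[0,0,0]], rotation=[[0,0,0],[0,0,0],[0,0,0],[0,0,0],[0,0,0],[0,0,0],[0,0,0],[0,0,0],[0,0,0]])

```text
clock: 51.6
position: [0.4946, 0.0126, 0.2055]
tool_rot: [3.087, 1.56, -2.853]
force: [0.1, -0.8, -0.8]
grip_width: 0.0223
```

Run:
```python
from h import *
go((.498,.0135,.168),19.7)
a=optics.grab_frame("scene")
for c,st,px in blobs(a,(7,150,100),(17,255,255),5):
    if 300<c[0]<380 and 120<c[1]<205: print(c,st)
p,M=rp(); print(proj("scene",p-[0,0,.05-.035]),proj("scene",p+[0,0,-.05+.0155]))
cv2.imwrite("pics/c12.png",cv2.resize(a[110:220,280:390],(600,600))[:,:,::-1])
```

```text
t 51.60 pos [0.4946 0.0126 0.2055] grip 0.0223 F [ 0.1 -0.8 -0.8] q [-0.24  0.38  0.11  1.97 -0.06  0.8   1.82]
  units shift [ 1.25 -0.01  0.13] turn [-0.01 -0.1  -0.01] panyaw 19.6
[336.7 147.5] [331 140   9  13  35]
[[334.95053628 146.31824381]] [[334.81505576 151.34338454]]
```

View pics/c12.png

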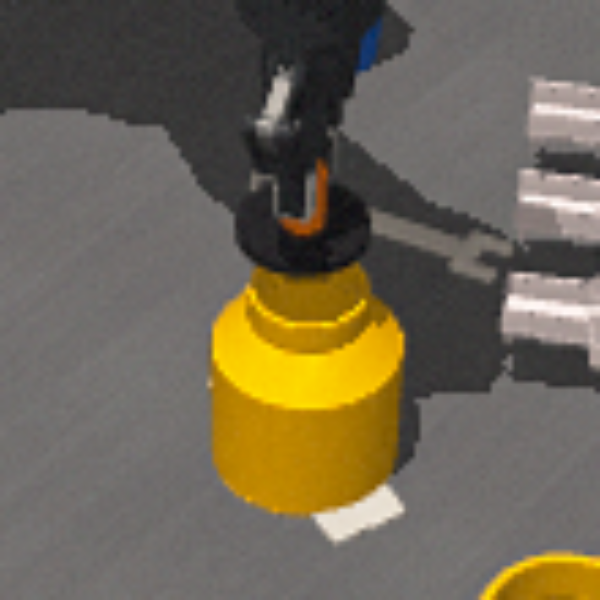

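The lid is held level over the can's mouth, within about 3 mm of centre. Next I correct and lower it.

>>> arm_command(delta_pos=[[0,0,0.08],[0.2,0,0.02],[0.3,0,0],[0.3,0,0],[0.2,0,0],[0.1,0,0],[0.05,0,0],[0,0,0],[0,0,0]], rotation=[[0,-0.1,0],[0,0,0],[0,0,0],[0,0,0],[0,0,0],[0,0,0],[0,0,0],[0,0,0],[0,0,0]])

```text
clock: 52.55
position: [0.4985, 0.0144, 0.1672]
tool_rot: [1.947, 1.57, 2.291]
force: [-0.5, -0.3, -0.5]
grip_width: 0.022
```

Run:
```python
from h import *
go((.498,.0135,.168),19.7)
```

```text
t 52.55 pos [0.4985 0.0144 0.1672] grip 0.0220 F [-0.5 -0.3 -0.5] q [-0.23  0.44  0.1   2.01 -0.07  0.7   1.83]
  units shift [-0.03 -0.02 -0.02] turn [-0.   -0.   -0.01] panyaw 19.7
```

>>> arm_command(delta_pos=[[0.06,0,0],[0.04,0,0],[0,0,0]], rotation=[[0,0,0],[0,0,0],[0,0,0]])

```text
clock: 52.85
position: [0.4988, 0.0149, 0.1669]
tool_rot: [0.692, 1.568, 1.036]
force: [0.8, -0.1, -1.5]
grip_width: 0.0222
```

>>> arm_command(delta_pos=[[0.1,0,0],[0.1,0,0],[0.05,0,0],[0,0,0]], rotation=[[0,0,0],[0,0,0],[0,0,0],[0,0,0]])

```text
clock: 53.25
position: [0.5016, 0.0154, 0.1645]
tool_rot: [0.077, 1.561, 0.421]
force: [1.1, 0.0, -0.5]
grip_width: 0.022
```

Run:
```python
from h import *
a=optics.grab_frame("scene")
go((.498,.0135,.1645),19.7)
x=cv2.resize(a[130:220,290:380],(600,600),interpolation=cv2.INTER_CUBIC)
for p in proj("scene",[[.498+.034*np.cos(t),.0135+.034*np.sin(t),.13] for t in np.linspace(0,6.28,40)]): cv2.circle(x,tuple(int(v) for v in ((p-[290,130])*600/90)),1,(0,255,255),-1)
cv2.imwrite("pics/c13.png",x[:,:,::-1])
```

```text
t 53.30 pos [0.5016 0.0153 0.1644] grip 0.0219 F [-2.7 -0.4  5.4] q [-0.22  0.44  0.1   2.01 -0.07  0.69  1.84]
  units shift [-0.   -0.01 -0.13] turn [-0.    0.1  -0.01] panyaw 19.7
```

View pics/c13.png

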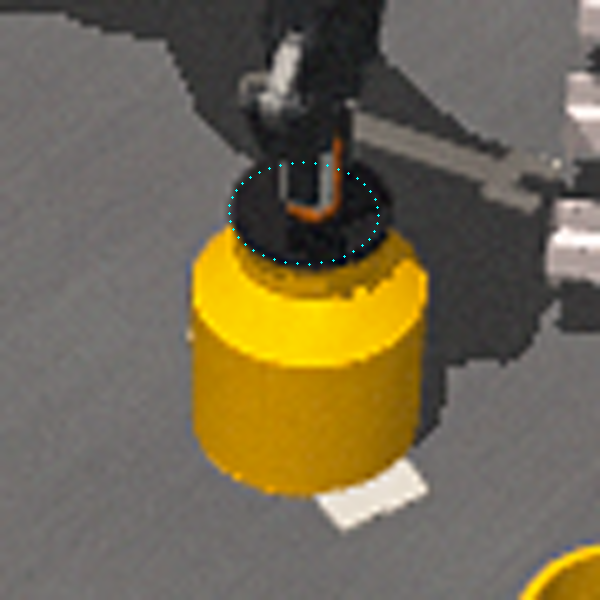

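The lid's disc lies on the neck, within about 1 mm of the can's axis in this view, and is resting (5 N upward). Next I release it and retreat.

>>> arm_command(delta_pos=[[-0.04,0,0],[0,0,0]], rotation=[[0,0.08,0],[0,0,0]])

```text
clock: 53.5
position: [0.5017, 0.0152, 0.1657]
tool_rot: [0.336, 1.569, 0.679]
force: [0.6, 0.4, -1.5]
grip_width: 0.0221
```

>>> arm_command(delta_pos=[[0,0,0],[0,0,0],[0,0,0],[0,0,0],[0,0,0],[-0.2,0,0],[-0.5,0,0],[-0.8,0,0],[-0.9,0,0],[-0.9,0,0]], rotation=[[0,0,0],[0,0,0],[0,0,0],[0,0,0],[0,0,0],[0,0,0],[0,0,0],[0,0,0],[0,0,0],[0,0,0]], gripper=-0.3)

```text
clock: 54.5
position: [0.5, 0.0148, 0.266]
tool_rot: [2.877, 1.566, -3.063]
force: [0.0, -0.8, 0.6]
grip_width: 0.0551
```

>>> arm_command(delta_pos=[[0,-0.5,0],[0,-0.8,0],[0,-1,0],[0,-1,0],[0,-1,0],[0,-1,0],[0,-0.8,0],[0,-0.4,0],[0,0,0],[0,0,0]], rotation=[[0,0,0],[0,0,0],[0,0,0],[0,0,0],[0,0,0],[0,0,0],[0,0,0],[0,0,0],[0,0,0],[0,0,0]])

```text
clock: 55.5
position: [0.5693, -0.1739, 0.2747]
tool_rot: [-0.016, 1.566, 0.331]
force: [0.5, 1.0, -0.2]
grip_width: 0.0555
```

Run:
```python
from h import *
a=optics.grab_frame("scene");b=optics.grab_frame("top")
s=monitor.observe();print(s['position'],s['clock'])
for im,n in((a,"scene"),(b,"top")):
  for c,st,px in blobs(im,(7,150,100),(33,255,255),5):
    if 150<c[0]<480 and 80<c[1]<350: print(n,c,st)
x=np.hstack([cv2.resize(a[90:240,300:450],(400,400)),cv2.resize(b[100:250,110:310],(400,300),interpolation=cv2.INTER_CUBIC)[:,:,:] if 0 else cv2.resize(b[110:260,120:300],(400,400))])
cv2.imwrite("pics/c14.png",x[:,:,::-1])
```

```text
[ 0.5693887  -0.17349086  0.27479832] 55.6
scene [336.4 155.4] [333 149   8  14 100]
scene [335.5 184.6] [ 319  164   35   41 1144]
scene [380.6 247.5] [ 354  211   55   72 3111]
top [314.1 114.5] [ 294   92   48   53 1598]
top [274.5 205. ] [254 186  38  37 575]
top [269.5 203.3] [265 199  10   9  70]
```

View pics/c14.png

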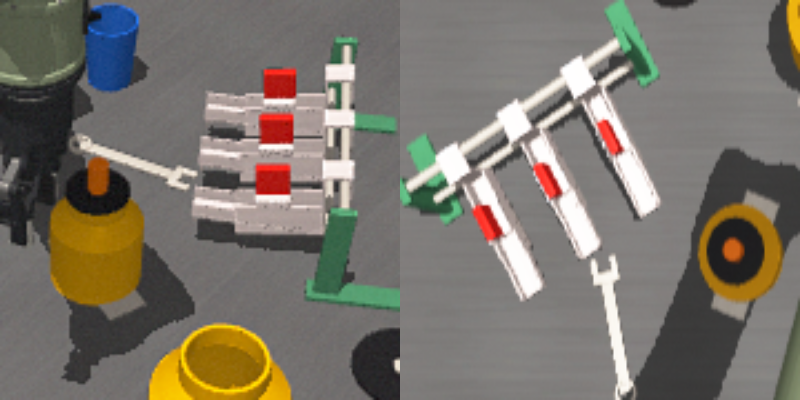

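Run:
```python
from h import *
print(tri((269.5,203.3),(336.4,155.4)))
bot.job_done()
```

```text
[0.4992607  0.01438565 0.15637136]
the job is handed in; nothing more can be done
```

I emptied all three pans into the smaller yellow can, hung them on the rack's upper bar and seated the lid. The job was handed in at about 56 s of the 176 s allowed.

- **Pouring:** each pan went in with its lip about 9 to 10 mm inside the mouth by arm pose, was tipped to 42° and then levelled. My first lowering of pan0 pressed its spout lightly on the rim (about 5 N), so I raised it before tipping. When levelled, each lip had already come about 4 mm above the rim, so the pans were fully level only there, not inside the mouth.
- **Balls:** the held weight dropped after each pour, and no stray ball showed in either view. Before the lid went on I could see three balls in the can. I did not count the total present at the start.
- **Lid:** it was knocked a few centimetres towards the can during the run, so I measured it again before picking it up. After release its knob centre measured (0.499, 0.014, 0.156). That is about 1 mm from my estimate of the can's axis and within a millimetre of the seated height.
- **Final picture:** all three hooks are over the upper bar, the lid sits flat on the can, and the arm is clear of everything. I did not touch the cup, wrench or bottle; the bottle was outside this last crop.
- **Disagreement:** the wrist force was unclear while I lowered the lid, reading about -0.5 to -1.5 N near contact and +5 N just before release. I judged seating from the pictures and the measured height instead.

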